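# Put the coffee corner in order

### The arm

A 6-joint arm with a two-finger parallel gripper is mounted at the origin on the work surface. World frame = base frame: x ahead of the robot, y to its left, z up, the work surface at z = 0. Lengths are in m, angles in rad, forces in N, time in s.
With the tool pointing down it reaches from about 0.25 to 0.775 m from the base axis. Payload 4 kg.
Tool frame: the origin (TCP) lies between the finger pads; the fingertips stand 25 mm ahead of it and the grasp point (between the pads) lies 6 mm ahead of it (robot.tip_reach is the z of the fingertips in the tool frame, in m); z points along the fingers, y is the line along which they close (so a half turn about z gives the same grasp; the last joint's range is limited). The gripper opens to 94 mm and grips with 3 to 60 N. Pads are 16 mm wide; open, the fingers measure 119 mm over their backs; the gripper's body (75 mm by 177 mm) begins 78 mm behind the grasp point.
Start: joints at [1.224, 0.087, 1.371, -0, 1.684, -0.103], TCP at [0.133, 0.534, 0.231] pointing down, gripper open.
Joint ranges: [-3.1, 3.1], [-0.76, 2.03], [0.27, 2.55], [-1.08, 4.22], [0.17, 2.65], [-2.57, 2.57]. Speed limits (rad/s): [2.79, 2.79, 3.14, 3.14, 3.14, 3.14].

### API

Orientations are given as [roll, pitch, yaw] about the fixed x, y, z axes, in that order (R = Rz(yaw) Ry(pitch) Rx(roll)).
In Python, from bench import robot gives the robot as it stands. The module is installed in compiled form; this text tells all that it offers.
- The arm moves only by the shell command python3 -m handwheel 'ROWS'. ROWS is JSON, a list of rows, each a list of 3 entries, a list of its own where there are three numbers: the turn, a rotation vector about the world's x, y, z in units of 90 degrees (1.0 is 90 degrees), then the shift along the world's x, y, z in units of 0.05 m (1.0 is 0.05 m), then the closure, from 0 (fully open) to 1 (shut). A call has 1 to 5 rows; each row shifts and turns the commanded pose from where the row before left it; what a row does not reach is not made up. A row lasts 1/10 s, in which the tool goes at most 50 mm and 8.59 degrees, less where a joint would pass 70% of its speed; a pose out of reach is approached as far as the arm can. A call with a number of a shift or a turn outside -1 to 1 is refused whole. A call with a gripper value outside its range is refused whole. The fingers move at their own pace and stop on an object; the grip force is fixed at half the most. Time passes only in rows, so rows that do not move let the fingers close. It gives the time, the measured TCP pose, the force, the opening and the grip force at its end, in the units of the state.
- robot.get_obs(): the state, without advancing time (a new reading comes with each control period).
- robot.snapshot(name): name is "scene" or "top" or "wrist"; returns (picture, depth): 384x512x3 uint8, red, green, blue; 384x512 float32, m along the optical axis (not along the pixel's ray), 0 where there is no reading.
- robot.calibration(name): a dict with "mtx" (3x3 intrinsics, pixels), "extrinsics" (4x4, takes a point from camera to world coordinates); the wrist camera has in their place "hand_eye" (4x4, takes a point from camera to tool coordinates, whose origin is the TCP and whose axes are the flange's). Camera axes: x right, y down, z forward; pixel columns grow to the right and rows downward; lengths in m; the calibration is good to about 2 mm. A picture is of the moment at which its call begins: read the wrist's pose just before it. calibration takes no time and is no camera call.
- robot.close_job(): hands the job in; it is judged then, once.
Trained networks look in the newest picture that a camera, given by its name, has taken for a name from the list of things; names that differ only in an ending like _2 or _b are one class to them, and where a whole thing is asked for, a point or a joint stands for the part that bears it (a point fixed in the world has none). Each returns a list of dicts, best first, with "p" (0 to 1); they miss things now and then, are a little off and sometimes report something else, mostly with a low value. They report only what shows in the picture. A call takes as long as a camera call. They do not tell look-alikes from the thing itself.
- robot.boxes_of(query, camera): "bbox" ([left, top, right, bottom] in pixels, round what is visible of it).
The state is a dict: "time": time; "joint_positions": joint angles; "qvel": joint speeds; "joint_torque": joint torques, N m; "tool_pos": TCP position; "ee_rot": TCP orientation; "wrist_force": force on the tool from outside, world axes, zero at the start; "wrist_torque": the same for the moment, N m; "width": finger opening in m; "finger_force": force on a finger pad.
Only numpy, scipy, OpenCV 4.12 (cv2) and the standard library are available. Lean on these libraries where they do the work, as an engineer would, in place of code of your own. Each camera call takes 0.05 s, during which the arm holds its last target. There are 200 camera calls.

### The job

Tidy the coffee corner: stand the moka pot, the sugar canister and the pump dispenser each upright on the middle of the wooden pad that has the shape of its foot, with the canister turned so its sides run along the sides of its pad. Pack the clear tray with the heavy steel leveller flat at the bottom, in the middle, and the light cork cover flat and centred on top of it. Set things down gently without dropping them, never tip the pot, canister or dispenser over, and leave the cup with the stirring stick where it stands.

Things in the scene. Friction and masses are not known exactly. Their poses are not given: they have to be found in the camera images.
- moka_pot: red enamel moka pot, 137 mm tall, eight-sided foot 80 mm across flats, upper part 76 mm. Lip reaches 50 mm from the axis to its -x, black handle 74 mm to its +x, both below 110 mm. On the axis a round black knob 20 mm across, 115 to 137 mm high (lid top at 113 mm): pinch it from above. About 0.45 kg. Origin: centre of its underside, z up
- canister: square red enamel sugar canister, 76 x 76 mm, lid 78 x 78 mm with top at 97 mm, wire clip latch on its -x face. On the lid's centre a wooden bar grip 36 mm along x, 14 mm along y, 97 to 120 mm high: pinch it from above across y. About 0.40 kg. Origin: centre of its underside, x and y square to its sides, z up
- dispenser: empty stainless steel pump dispenser bottle, round, 60 mm across, 150 mm tall. On the axis a rigid round pump head 24 mm across, 130 to 150 mm high, with a thin spout (8 mm thick, at 143 mm height) reaching 48 mm from the axis to its -x: pinch the head from above across y. About 0.18 kg. Origin: centre of its underside, z up
- leveller: solid coffee leveller, a plain stainless steel puck 58 mm across and 40 mm tall with a thin dark line around it and a dark 40 mm round on its flat top, the heavy one: about 0.5 kg. Origin: centre of its underside, z up
- cork_cover: plain cork disc that covers the leveller, 58 mm across and 20 mm tall, light: about 25 g. Origin: centre of its underside, z up
- octagon_pad: eight-sided pad, 104 mm across the flats, of dark wood, 5 mm thick, lying on the shelf, fixed. Origin: centre of its underside, z up
- square_pad: square pad, 100 x 100 mm, of dark wood, 5 mm thick, lying on the shelf, fixed. Origin: centre of its underside, z up, x and y square to its sides
- round_pad: round pad, 84 mm across, of dark wood, 5 mm thick, lying on the shelf, fixed. Origin: centre of its underside, z up
- tray: low clear plastic tray, square, 104 x 104 mm outside, 96 x 96 mm inside, walls 4 mm thick and 18 mm high in all, floor 4 mm thick, fixed. Origin: centre of its underside, x and y square to its sides, z up
- stick_cup: white ceramic cup, 66 mm across and 70 mm tall, with a wooden stirring stick that leans out of it up to 123 mm height (about 27 mm from the axis towards its own +x); loose, to be left alone. Origin: centre of its underside, z up
Things that resemble listed ones, but are neither listed nor needed, are in the scene too. What is shaped like the dispenser but yellow is not meant.

How it is judged:
By the outcome, as a careful person would: the job done as asked, in the order asked, and still so for the second after the job is handed in, with the robot touching nothing.
It also fails if it takes over 128 s, if anything falls off the work surface, if the arm or the gripper's body presses on something with over 40 N, if the wrist force passes 120 N, or if a joint passes its speed limit or range.

## Working session

There is one attempt and no reset: what is moved stays moved. The work goes in short steps, Python scripts to look and compute and a shell command to move; the robot and the scene stay as the last step left them, time stands still between calls to the robot, and variables do not carry over. Pictures are saved under pics/ and viewed, at most 14 in all, crops included, and the job is handed in when it is done.

```bash
mkdir -p pics; ls; cat > h.py <<'E'
import numpy as np, cv2
from bench import robot
def snap(name, fn=None):
    o=robot.get_obs(); im,d=robot.snapshot(name)
    if fn: cv2.imwrite('pics/'+fn, cv2.cvtColor(im,cv2.COLOR_RGB2BGR))
    return im,d,o
def cloud(name,d,o=None):
    c=robot.calibration(name); K=np.array(c['mtx'])
    if 'extrinsics' in c: T=np.array(c['extrinsics'])
    else:
        from scipy.spatial.transform import Rotation as R
        W=np.eye(4); W[:3,:3]=R.from_euler('xyz',o['ee_rot']).as_matrix(); W[:3,3]=o['tool_pos']
        T=W@np.array(c['hand_eye'])
    v,u=np.mgrid[:d.shape[0],:d.shape[1]]
    P=np.stack([(u-K[0,2])/K[0,0]*d,(v-K[1,2])/K[1,1]*d,d,np.ones_like(d)],-1)@T.T
    P=P[...,:3]; P[d<=0]=np.nan
    return P
E
python3 - <<'E'
from h import *
names="moka_pot canister dispenser leveller cork_cover octagon_pad square_pad round_pad tray stick_cup".split()
for c in ("top","scene"):
    im,d,o=snap(c,c+'1.png'); P=cloud(c,d,o); np.save(c+'P.npy',P); np.save(c+'I.npy',im)
    print(c)
    for n in names:
        for b in robot.boxes_of(n,c)[:3]:
            x0,y0,x1,y1=map(int,b['bbox']); q=P[(y0+y1)//2,(x0+x1)//2]
            print(n,round(b['p'],2),[x0,y0,x1,y1],q.round(3))
print(robot.get_obs())
a=cv2.imread('pics/top1.png');b=cv2.imread('pics/scene1.png')
E
```

```text
pics
top
moka_pot 0.76 [211, 130, 242, 164] [0.641 0.097 0.127]
canister 0.72 [274, 181, 307, 216] [ 0.484 -0.093  0.122]
dispenser 0.84 [220, 188, 236, 216] [0.476 0.094 0.115]
dispenser 0.79 [290, 93, 308, 121] [ 0.763 -0.127  0.115]
dispenser 0.75 [157, 268, 192, 289] [0.255 0.253 0.149]
cork_cover 0.52 [376, 180, 393, 195] [ 0.518 -0.408  0.024]
octagon_pad 0.78 [332, 209, 365, 243] [ 0.393 -0.291  0.005]
octagon_pad 0.22 [277, 186, 312, 216] [ 0.476 -0.107  0.101]
square_pad 0.81 [110, 174, 148, 210] [0.518 0.428 0.001]
round_pad 0.78 [269, 140, 294, 167] [ 0.639 -0.076  0.003]
tray 0.69 [157, 210, 191, 250] [0.39  0.28  0.004]
stick_cup 0.82 [160, 148, 184, 168] [0.628 0.284 0.008]
stick_cup 0.41 [206, 129, 244, 163] [0.643 0.1   0.137]
scene
moka_pot 0.95 [269, 218, 306, 262] [0.679 0.108 0.113]
canister 0.78 [202, 153, 243, 202] [ 0.513 -0.091  0.095]
dispenser 0.9 [345, 106, 377, 148] [0.267 0.268 0.091]
dispenser 0.84 [283, 160, 304, 210] [0.51  0.101 0.102]
dispenser 0.72 [383, 204, 428, 246] [0.52  0.419 0.002]
cork_cover 0.67 [109, 168, 124, 187] [ 0.516 -0.408  0.021]
o
[... 303 characters left out ...]
1, 'joint_positions': array([ 1.22390277e+00,  8.71642240e-02,  1.37069759e+00,  1.31945888e-06,
        1.68361131e+00, -1.03111944e-01]), 'qvel': array([-1.85943499e-03, -7.51416974e-04,  4.32028011e-05,  1.16705511e-03,
        6.98506335e-04, -2.27317414e-04]), 'joint_torque': array([-1.22773534e-03, -3.40048206e+01, -3.02603066e+01,  7.16113206e-02,
        2.38100078e-02,  9.11672061e-06]), 'tool_pos': array([0.13276986, 0.53374514, 0.23052667]), 'ee_rot': array([3.14147363e+00, 1.09987370e-05, 2.89781119e+00]), 'wrist_force': array([-0.78180787,  0.24380442, -0.12686792]), 'wrist_torque': array([-0.03490108, -0.01804092,  0.02935728]), 'finger_force': 0.0, 'width': 0.0943501268013323}
```

View pics/top1.png

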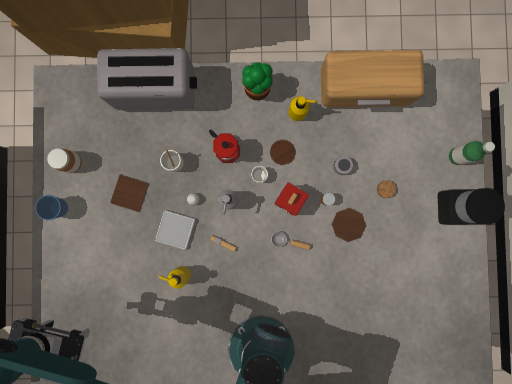

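View pics/scene1.png

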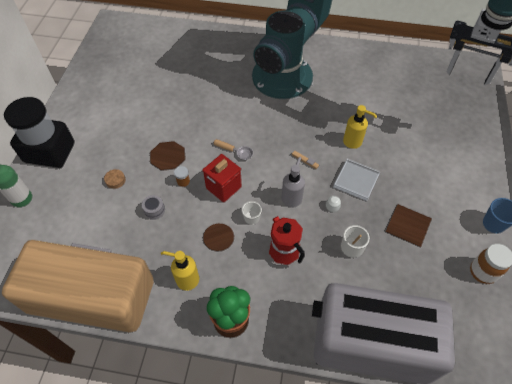

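The top view shows the pot at (226,148), the canister at (292,199), the steel dispenser at (227,201) with yellow decoys at (299,107) and (178,277), and the cup at (171,160). The octagon pad is at (348,225), the square pad at (129,193), the round pad at (282,152) and the tray at (176,230). For the leveller, the candidates are the grey piece at (344,166), the small jar at (329,199), the knob at (193,199) and the small cup at (260,174). For the cork cover, the candidate is the brown disc at (387,189). I'll check both in a close crop.

```bash
python3 - <<'E'
from h import *
a=cv2.imread('pics/top1.png');b=cv2.imread('pics/scene1.png')
A=cv2.resize(a[145:245,170:410],None,fx=3.3,fy=3.3,interpolation=3)
B=cv2.resize(b[130:230,90:330],None,fx=2.6,fy=2.6,interpolation=3)
out=np.zeros((A.shape[0]+B.shape[0],max(A.shape[1],B.shape[1]),3),np.uint8)
out[:A.shape[0],:A.shape[1]]=A; out[A.shape[0]:,:B.shape[1]]=B
cv2.imwrite('pics/crop1.png',out); print(out.shape)
P=np.load('topP.npy'); 
# object components by height
for lo in (0.012,):
    m=((P[...,2]>lo)&(P[...,2]<0.3)).astype(np.uint8)
    n,l,s,c=cv2.connectedComponentsWithStats(m)
    for i in range(1,n):
        if 25<s[i,4]<1500:
            q=P[l==i]; zm=np.nanmax(q[:,2]); t=q[q[:,2]>zm-0.006]
            print(s[i].tolist(),'max z',zm.round(3),'topc',np.round((t.min(0)+t.max(0))/2,3)[:2],'ext',(t.max(0)-t.min(0)).round(3)[:2],'all',np.round((q.min(0)+q.max(0))/2,3)[:2],(q.max(0)-q.min(0)).round(3)[:2])
# pads by colour
im=np.load('topI.npy').astype(int)
for nm,(u,v,r) in dict(oct=(348,225,26),sq=(129,193,28),rnd=(282,152,20)).items():
    w=np.zeros(im.shape[:2],bool); w[v-r:v+r,u-r:u+r]=1
    mk=(w&(im[...,0]-im[...,2]>18)&(im[...,0]<140)&(P[...,2]<0.012)).astype(np.uint8)
    n,l,s,c=cv2.connectedComponentsWithStats(mk); i=1+s[1:,4].argmax(); q=P[l==i]
    K=np.array(robot.calibration('top')['mtx'])
    rr=cv2.minAreaRect(q[:,:2].astype(np.float32)); print(nm,s[i].tolist(),np.median(q[:,2]).round(4),np.nanmean(q,0).round(4),rr)
print(robot.calibration('top'))
E
```

```text
(590, 792, 3)
[242, 62, 31, 38, 931] max z 0.162 topc [0.86  0.006] ext [0.03  0.036] all [0.86 0.  ] [0.096 0.093]
[289, 96, 28, 25, 403] max z 0.157 topc [ 0.776 -0.14 ] ext [0.021 0.039] all [ 0.776 -0.139] [0.06  0.075]
[209, 129, 31, 34, 657] max z 0.141 topc [0.65  0.101] ext [0.016 0.015] all [0.657 0.107] [0.093 0.09 ]
[449, 141, 46, 24, 703] max z 0.205 topc [ 0.619 -0.658] ext [0.023 0.028] all [ 0.619 -0.655] [0.059 0.057]
[47, 148, 34, 25, 632] max z 0.11 topc [0.62  0.616] ext [0.062 0.052] all [0.621 0.617] [0.071 0.07 ]
[160, 149, 23, 23, 256] max z 0.128 topc [0.637 0.277] ext [0.004 0.003] all [0.613 0.278] [0.064 0.065]
[334, 156, 19, 19, 279] max z 0.049 topc [ 0.593 -0.275] ext [0.052 0.045] all [ 0.592 -0.274] [0.057 0.057]
[251, 166, 17, 16, 102] max z 0.05 topc [ 0.567 -0.002] ext [0.049 0.051] all [ 0.568 -0.002] [0.049 0.052]
[378, 180, 18, 18, 252] max z 0.027 topc [ 0.514 -0.414] ext [0.056 0.053] all [ 0.514 -0.417] [0.056 0.058]
[275, 182, 34, 34, 679] max z 0.126 topc [ 0.484 -0.101] ext [0.03  0.021] all [ 0.484 -0.1  ] [0.102 0.102]
[218, 190, 20, 25, 
[... 1356 characters left out ...]
005 ] ((0.5162411332130432, 0.4302690625190735), (0.10583201050758362, 0.10199687629938126), 71.65538787841797)
rnd [270, 139, 25, 26, 507] 0.005 [ 0.6429 -0.0793  0.005 ] ((0.6438316702842712, -0.079447440803051), (0.07988864183425903, 0.08516230434179306), 88.25240325927734)
{'mtx': array([[422.45045659,   0.        , 257.5100765 ],
       [  0.        , 422.45045659, 195.68683541],
       [  0.        ,   0.        ,   1.        ]]), 'extrinsics': array([[-0.01781469, -0.99876834,  0.04630816,  0.43382381],
       [-0.99983789,  0.01767445, -0.00343621,  0.00912594],
       [ 0.00261351, -0.04636187, -0.99892129,  1.39498107],
       [ 0.        ,  0.        ,  0.        ,  1.        ]])}
```

View pics/crop1.png

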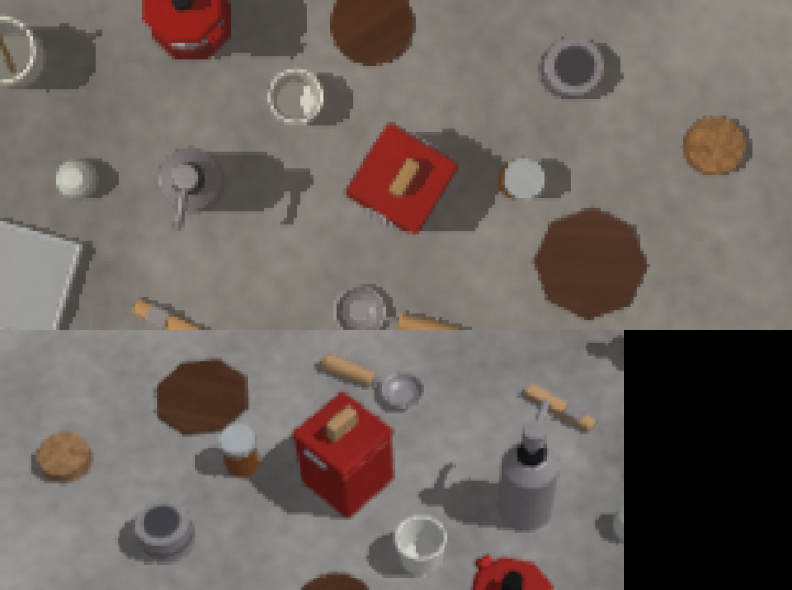

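The crop confirms the choices. The leveller is the steel puck with the dark round at top px (344,166), and the brown-sided jar is not it. The cork cover is the cork disc at (387,189), the dispenser is the steel one at (227,201), and the canister's latch faces lower left, so its yaw is about -36°. I'll move over the pot and look with the wrist camera.

```bash

R='x'; python3 -m handwheel '[[[0,0,0],[0.3,-0.3,0.1],0],[[0,0,0],[0.5,-0.45,0.1],0],[[0,0,0],[0.5,-0.45,0.1],0],[[0,0,0],[0.5,-0.45,0.1],0],[[0,0,0],[0.6,-0.5,0.1],0]]'
python3 -m handwheel '[[[0,0,0],[0.6,-0.5,0.1],0],[[0,0,0],[0.6,-0.5,0.1],0],[[0,0,0],[0.6,-0.5,0.1],0],[[0,0,0],[0.6,-0.5,0.1],0],[[0,0,0],[0.6,-0.5,0.1],0]]'
python3 -m handwheel '[[[0,0,0],[0.6,-0.5,0.1],0],[[0,0,0],[0.6,-0.5,0.1],0],[[0,0,0],[0.6,-0.5,0.1],0],[[0,0,0],[0.6,-0.5,0.1],0],[[0,0,0],[0.5,-0.4,0],0]]'
python3 -m handwheel '[[[0,0,0],[0.6,-0.5,0.1],0],[[0,0,0],[0.6,-0.5,0.1],0],[[0,0,0],[0.6,-0.5,0],0],[[0,0,0],[0.3,-0.2,0],0],[[0,0,0],[0,0,0],0]]'
python3 - <<'E'
from h import *
im,d,o=snap('wrist','w1.png'); P=cloud('wrist',d,o)
print(robot.calibration('wrist'), o['tool_pos'],o['ee_rot'],o['joint_positions'])
print(robot.boxes_of('moka_pot','wrist'),robot.boxes_of('dispenser','wrist'),robot.boxes_of('canister','wrist'))
print(np.nanmin(P.reshape(-1,3),0),np.nanmax(P.reshape(-1,3),0))
E
```

```text
time: 1.6
tool_pos: [0.2532, 0.4255, 0.2558]
ee_rot: [3.141, -0.0, 2.899]
wrist_force: [-0.1, 0.7, 0.7]
width: 0.094
finger_force: 0.0
time: 2.1
tool_pos: [0.4038, 0.3001, 0.2809]
ee_rot: [3.141, 0.0, 2.898]
wrist_force: [0.1, 0.6, 0.8]
width: 0.094
finger_force: 0.0
time: 2.6
tool_pos: [0.5494, 0.1797, 0.3014]
ee_rot: [3.141, 0.002, 2.897]
wrist_force: [-0.6, -0.6, -0.3]
width: 0.0941
finger_force: 0.0
time: 3.1
tool_pos: [0.6543, 0.0941, 0.3086]
ee_rot: [-3.141, -0.002, 2.895]
wrist_force: [-0.4, 0.6, -0.6]
width: 0.0941
finger_force: 0.0
{'mtx': array([[316.35484039,   0.        , 256.26532372],
       [  0.        , 316.35484039, 196.32601975],
       [  0.        ,   0.        ,   1.        ]]), 'hand_eye': array([[-1.54876687e-03, -9.69091019e-01, -2.46698598e-01,
         7.19030083e-02],
       [ 9.99998800e-01, -1.49348954e-03, -4.11180738e-04,
         7.58365876e-04],
       [ 3.00297857e-05, -2.46698939e-01,  9.69092169e-01,
        -1.54842503e-01],
       [ 0.00000000e+00,  0.00000000e+00,  0.00000000e+00,
         1.00000000e+00]])} [0.65430526 0.0941471  0.30860509] [-3.14069586e+00 -1.85837604e-03  2.89457058e+00] [ 5.73283423e-02  3.47551651e-01  9.07485792e-01 -3.14416549e-04
  1.88859691e+00 -1.26654468e+00]
[{'bbox': [220.1, 134.5, 312.2, 211.6], 'p': 0.63}, {'bbox': [355.5, 75.8, 424.6, 130.9], 'p': 0.59}] [{'bbox': [194.6, 0.0, 252.1, 67.4], 'p': 0.58}] [{'bbox': [5.9, 28.7, 121.6, 118.9], 'p': 0.58}]
[ 0.35960029 -0.83141464 -0.75853285] [1.81513718 0.46863915 0.41612585]
```

View pics/w1.png

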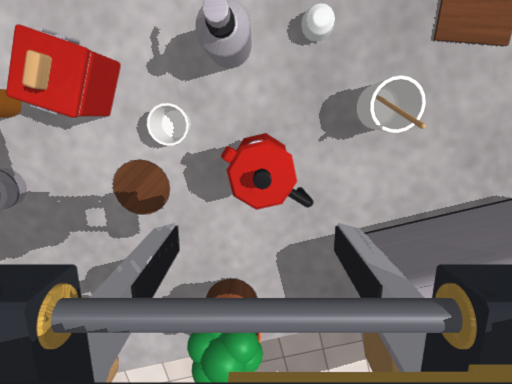

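The wrist view shows the pot's knob at (262,179), the canister bar at (37,70), the dispenser head at (217,10), the round pad at (141,187) and the cup at (398,104). Next I'll get metric values for the knob, the pot's body and the others.

```bash
cat >> h.py <<'E'
def blob(P,xy,r,z0,z1):
    m=(np.hypot(P[...,0]-xy[0],P[...,1]-xy[1])<r)&(P[...,2]>z0)&(P[...,2]<z1)
    q=P[m]
    if len(q)<5: return None
    rr=cv2.minAreaRect(q[:,:2].astype(np.float32)); c,rad=cv2.minEnclosingCircle(q[:,:2].astype(np.float32))
    return dict(n=len(q),mean=q.mean(0).round(4),z=np.median(q[:,2]).round(4),rect=np.round(np.r_[rr[0],rr[1],rr[2]],4),circ=np.round(np.r_[c,rad],4))
E
python3 - <<'E'
from h import *
im,d,o=snap('wrist'); P=cloud('wrist',d,o)
Q=np.load('topP.npy')
for nm,xy,r,z0,z1 in [('knob',(.65,.1),.03,.124,.16),('potlid',(.65,.1),.06,.105,.122),('canbar',(.484,-.1),.04,.108,.14),('canlid',(.484,-.1),.07,.088,.104),('head',(.483,.098),.025,.141,.17),('spout',(.483,.098),.08,.125,.17)]:
    for n,X in (('w',P),('t',Q)): print(nm,n,blob(X,xy,r,z0,z1))
im=im.astype(int)
m=(np.hypot(P[...,0]-.643,P[...,1]+.079)<.06)&(im[...,0]-im[...,2]>15)&(im[...,0]<140)&(P[...,2]<.015)
q=P[m];print('round',m.sum(),q.mean(0),cv2.minEnclosingCircle(q[:,:2].astype(np.float32)))
m=(np.hypot(P[...,0]-.66,P[...,1]-.11)<.1)&(im.max(-1)<60)&(P[...,2]>.04);q=P[m];k=q[np.hypot(q[:,0]-.65,q[:,1]-.1)>.05];print('handle',len(k),k.mean(0),k[:,2].max())
E
```

```text
knob w {'n': 293, 'mean': array([0.6484, 0.1024, 0.1365]), 'z': np.float64(0.1374), 'rect': array([6.49300e-01, 1.02200e-01, 1.82000e-02, 1.94000e-02, 7.75068e+01]), 'circ': array([0.6496, 0.1021, 0.0102])}
knob t {'n': 37, 'mean': array([0.6494, 0.1009, 0.1357]), 'z': np.float64(0.1365), 'rect': array([0.6496, 0.1014, 0.0182, 0.016 , 0.0356]), 'circ': array([0.6502, 0.1012, 0.0098])}
potlid w {'n': 3553, 'mean': array([0.6477, 0.1028, 0.1128]), 'z': np.float64(0.1133), 'rect': array([6.51500e-01, 1.04900e-01, 8.58000e-02, 8.02000e-02, 8.66942e+01]), 'circ': array([0.6536, 0.104 , 0.0545])}
potlid t {'n': 504, 'mean': array([0.6495, 0.1009, 0.1125]), 'z': np.float64(0.1124), 'rect': array([6.50900e-01, 1.03300e-01, 8.64000e-02, 7.65000e-02, 8.61174e+01]), 'circ': array([0.6538, 0.1031, 0.0538])}
canbar w {'n': 734, 'mean': array([ 0.484 , -0.0965,  0.118 ]), 'z': np.float64(0.1196), 'rect': array([ 4.83300e-01, -9.86000e-02,  1.46000e-02,  3.59000e-02,
        5.70902e+01]), 'circ': array([ 0.4831, -0.0989,  0.0184])}
canbar t {'n': 55, 'mean': array([ 0.484 , -0.0999,  0.1201]), 'z'
[... 849 characters left out ...]
[4.77600e-01, 9.96000e-02, 2.09000e-02, 3.54000e-02, 8.82852e+01]), 'circ': array([0.4776, 0.0983, 0.0187])}
spout w {'n': 691, 'mean': array([0.4876, 0.1   , 0.1489]), 'z': np.float64(0.1503), 'rect': array([4.8650e-01, 9.9600e-02, 2.3200e-02, 2.1800e-02, 6.9255e+01]), 'circ': array([0.4858, 0.0999, 0.0119])}
spout t {'n': 85, 'mean': array([0.4743, 0.1007, 0.148 ]), 'z': np.float64(0.1484), 'rect': array([4.67200e-01, 9.99000e-02, 2.09000e-02, 5.61000e-02, 8.82852e+01]), 'circ': array([0.4672, 0.0999, 0.0291])}
round 2416 [ 0.64087258 -0.07823623  0.00559728] ((0.6414061188697815, -0.08000477403402328), 0.043235812336206436)
handle 12223 [0.6248444  0.09395581 0.39698924] 0.418216347844458
```

```bash

python3 -m handwheel '[[[0,0,0],[-0.1,0.15,-0.5],0],[[0,0,0],[0,0,-0.6],0],[[0,0,0],[0,0,-0.6],0],[[0,0,0],[0,0,-0.6],0],[[0,0,0],[0,0,-0.5],0]]' | tail -5 | head -2
python3 -m handwheel '[[[0,0,0],[0,0,-0.3],0],[[0,0,0],[0,0,-0.15],0],[[0,0,0],[0,0,-0.1],0],[[0,0,0],[0,0,0],0],[[0,0,0],[0,0,0],0]]'
```

```text
tool_pos: [0.6465, 0.1049, 0.1694]
ee_rot: [3.142, -0.001, 2.9]
time: 4.35
tool_pos: [0.6485, 0.1038, 0.1446]
ee_rot: [3.141, 0.002, 2.898]
wrist_force: [-0.5, -0.3, 1.3]
width: 0.0939
finger_force: 0.0
```

```bash

python3 -m handwheel '[[[0,0,0],[0.02,-0.03,-0.06],0],[[0,0,0],[0,0,0],0.3],[[0,0,0],[0,0,0],0.5],[[0,0,0],[0,0,0],0.7],[[0,0,0],[0,0,0],0.9]]'
python3 -m handwheel '[[[0,0,0],[0,0,0],1],[[0,0,0],[0,0,0],1],[[0,0,0],[0,0,0],1],[[0,0,0],[0,0,0],1],[[0,0,0],[0,0,0],1]]'
python3 -m handwheel '[[[0,0,0],[0,0,0],1],[[0,0,0],[0,0,0],1],[[0,0,0],[0,0,0.1],1],[[0,0,0],[0,0,0.2],1],[[0,0,0],[0,0,0.3],1]]'
```

```text
time: 4.85
tool_pos: [0.6488, 0.1023, 0.1401]
ee_rot: [3.141, 0.0, 2.898]
wrist_force: [-0.0, -0.2, -0.2]
width: 0.0654
finger_force: 0.0
time: 5.35
tool_pos: [0.6488, 0.1022, 0.14]
ee_rot: [3.142, -0.0, 2.898]
wrist_force: [0.3, -0.5, 0.2]
width: 0.0253
finger_force: 0.0
time: 5.85
tool_pos: [0.6479, 0.1023, 0.1691]
ee_rot: [-3.141, -0.003, 2.898]
wrist_force: [-0.2, 0.2, -3.8]
width: 0.0191
finger_force: 30.0
```

```bash

python3 -m handwheel '[[[0,0,0],[0,0,0.4],1],[[0,0,0],[0,0,0.6],1],[[0,0,0],[0,0,0.6],1],[[0,0,0],[0,0,0.6],1],[[0,0,0],[-0.1,-0.15,0.4],1]]' | grep -A1 tool_pos
python3 -m handwheel '[[[0,0,-0.07],[-0.2,-0.35,0],1],[[0,0,-0.08],[-0.25,-0.4,0],1],[[0,0,-0.08],[-0.25,-0.4,0],1],[[0,0,-0.08],[-0.25,-0.4,0],1],[[0,0,-0.08],[-0.25,-0.4,0],1]]'| grep -A1 tool_pos
python3 -m handwheel '[[[0,0,-0.08],[-0.25,-0.4,0],1],[[0,0,-0.08],[-0.25,-0.4,0],1],[[0,0,-0.08],[-0.25,-0.4,0],1],[[0,0,-0.08],[-0.25,-0.4,0],1],[[0,0,-0.08],[-0.25,-0.4,0],1]]'| grep -A1 tool_pos
python3 -m handwheel '[[[0,0,-0.08],[-0.25,-0.4,0],1],[[0,0,-0.08],[-0.25,-0.4,0],1],[[0,0,-0.08],[-0.25,-0.4,0],1],[[0,0,-0.08],[-0.25,-0.4,0],1],[[0,0,-0.08],[-0.25,-0.4,0],1]]'| grep -A1 tool_pos
python3 -m handwheel '[[[0,0,-0.08],[-0.25,-0.4,0],1],[[0,0,-0.08],[-0.25,-0.4,0],1],[[0,0,-0.08],[-0.25,-0.4,0],1],[[0,0,0],[-0.1,-0.2,0],1],[[0,0,0],[0,0,0],1]]'
python3 - <<'E'
from h import *
o=robot.get_obs(); print(o['tool_pos'],o['joint_positions'])
im,d,o=snap('wrist','w2.png'); P=cloud('wrist',d,o); im=im.astype(int)
m=(np.hypot(P[...,0]-.398,P[...,1]+.293)<.075)&(im[...,0]-im[...,2]>15)&(im[...,0]<140)&(P[...,2]<.015)&(P[...,2]>-.005)
q=P[m]
print(m.sum()); print(cv2.minAreaRect(q[:,:2].astype(np.float32)),cv2.minEnclosingCircle(q[:,:2].astype(np.float32)))
E
```

```text
tool_pos: [0.6444, 0.0956, 0.3043]
ee_rot: [3.139, 0.005, 2.899]
tool_pos: [0.5832, -0.0034, 0.3016]
ee_rot: [3.14, 0.001, 2.28]
tool_pos: [0.5207, -0.1034, 0.3016]
ee_rot: [3.14, 0.001, 1.652]
tool_pos: [0.4582, -0.2034, 0.3017]
ee_rot: [3.139, -0.0, 1.024]
time: 8.35
tool_pos: [0.4159, -0.2736, 0.3009]
ee_rot: [3.14, -0.0, 0.652]
wrist_force: [0.4, 1.2, -3.3]
width: 0.0193
finger_force: 30.0
[ 0.41591085 -0.27363807  0.30094247] [-6.95924447e-01 -3.36001119e-02  1.35607061e+00  1.00692840e-04
  1.81762289e+00  2.22926173e-01]
207
((0.4383394420146942, -0.30152711272239685), (0.032110173255205154, 0.1172933354973793), 4.459095478057861) ((0.42244529724121094, -0.3027665913105011), 0.05874677747488022)
```

View pics/w2.png

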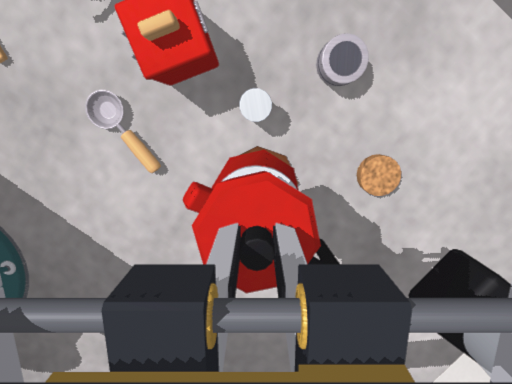

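The wrist view shows the pot hanging upright in the fingers over the mostly hidden pad, with the white-lidded jar at (256,104) well clear. I'll lower it and then check the height.

```bash

python3 -m handwheel '[[[0,0,0],[-0.15,-0.19,0],1],[[0,0,0],[-0.2,-0.2,-0.3],1],[[0,0,0],[0,0,-0.5],1],[[0,0,0],[0,0,-0.5],1],[[0,0,0],[0,0,-0.5],1]]' | grep -A1 tool_pos
python3 -m handwheel '[[[0,0,0],[0,0,-0.5],1],[[0,0,0],[0,0,-0.3],1],[[0,0,0],[0,0,-0.2],1],[[0,0,0],[0,0,-0.1],1],[[0,0,0],[0,0,0],1]]'
```

```text
tool_pos: [0.3989, -0.292, 0.2093]
ee_rot: [3.141, -0.0, 0.654]
time: 9.4
tool_pos: [0.3988, -0.2921, 0.1548]
ee_rot: [-3.141, 0.0, 0.652]
wrist_force: [-0.4, -0.4, -3.5]
width: 0.019
finger_force: 30.0
```

```bash

python3 -m handwheel '[[[0,0,0],[0,-0.01,-0.08],1],[[0,0,0],[0,0,-0.05],1],[[0,0,0],[0,0,-0.03],1],[[0,0,0],[0,0,-0.02],1],[[0,0,0],[0,0,0],1]]'
```

```text
time: 9.9
tool_pos: [0.3987, -0.2928, 0.146]
ee_rot: [3.142, 0.0, 0.652]
wrist_force: [0.1, -0.4, -4.3]
width: 0.0192
finger_force: 30.0
```

```bash

python3 -m handwheel '[[[0,0,0],[0,0,-0.02],1],[[0,0,0],[0,0,-0.01],1],[[0,0,0],[0,0,0],1]]'
python3 -m handwheel '[[[0,0,0],[0,0,-0.01],1],[[0,0,0],[0,0,0],1]]'
```

```text
time: 10.2
tool_pos: [0.3989, -0.2928, 0.1449]
ee_rot: [3.141, -0.0, 0.652]
wrist_force: [0.3, 1.7, -1.8]
width: 0.0194
finger_force: 30.0
time: 10.4
tool_pos: [0.3989, -0.2928, 0.1449]
ee_rot: [3.141, -0.0, 0.652]
wrist_force: [-0.2, 1.6, 2.4]
width: 0.0193
finger_force: 30.0
```

The pot is down: the wrist force has changed sign and the height is as expected. I'll release it, rise, check, and head for the canister.

```bash

python3 -m handwheel '[[[0,0,0],[0,0,0],0.75],[[0,0,0],[0,0,0],0.7],[[0,0,0],[0,0,0],0.5],[[0,0,0],[0,0,0],0.3],[[0,0,0],[0,0,0],0]]'
python3 -m handwheel '[[[0,0,0],[0,0,0],0],[[0,0,0],[0,0,0.3],0],[[0,0,0],[0,0,0.5],0],[[0,0,0],[0,0,0.5],0],[[0,0,0],[0,0,0.6],0]]'|grep -A1 tool_pos
python3 -m handwheel '[[[0,0,0.08],[0.05,0.15,0],0],[[0,0,0.08],[0.12,0.28,0],0],[[0,0,0.08],[0.12,0.28,0],0],[[0,0,0.08],[0.12,0.28,0],0],[[0,0,0.08],[0.12,0.28,0],0]]'|grep -A1 tool_pos
python3 -m handwheel '[[[0,0,0.08],[0.12,0.28,0],0],[[0,0,0.08],[0.12,0.28,0],0],[[0,0,0.08],[0.12,0.28,0],0],[[0,0,0.08],[0.12,0.28,0],0],[[0,0,0.08],[0.12,0.28,0],0]]'|grep -A1 tool_pos
python3 -m handwheel '[[[0,0,0.08],[0.12,0.28,0],0],[[0,0,0.08],[0.12,0.28,0],0],[[0,0,0.08],[0.12,0.28,0],0],[[0,0,0.08],[0.12,0.28,0],0],[[0,0,0.08],[0.1,0.18,0],0]]'|grep -A1 tool_pos
python3 -m handwheel '[[[0,0,0.02],[0,0,0],0],[[0,0,0],[0,0,0],0]]'
cat > m.py <<'E'
from h import *
im,Q,o=snap('top','t2.png'); Q=cloud('top',Q); 
im,d,o=snap('wrist','w3.png'); P=cloud('wrist',d,o)
for nm,xy,r,z0,z1 in [('knob',(.3985,-.293),.03,.128,.16),('canbar',(.484,-.1),.04,.112,.14),('canlid',(.484,-.1),.07,.088,.104),]:
    for n,X in (('w',P),('t',Q)): print(nm,n,blob(X,xy,r,z0,z1))
print(o['tool_pos'],o['ee_rot'],o['joint_positions'])
E
python3 m.py
```

```text
time: 10.9
tool_pos: [0.3988, -0.2928, 0.144]
ee_rot: [3.141, 0.0, 0.652]
wrist_force: [0.3, 0.2, -0.4]
width: 0.0485
finger_force: 0.0
tool_pos: [0.3984, -0.2924, 0.2391]
ee_rot: [-3.14, 0.0, 0.652]
tool_pos: [0.4255, -0.2287, 0.239]
ee_rot: [3.141, 0.0, 1.285]
tool_pos: [0.4555, -0.1587, 0.239]
ee_rot: [3.141, 0.0, 1.913]
tool_pos: [0.4845, -0.0933, 0.239]
ee_rot: [3.141, -0.0, 2.542]
time: 13.1
tool_pos: [0.4844, -0.0939, 0.2389]
ee_rot: [3.142, -0.0, 2.569]
wrist_force: [-0.2, -0.3, -0.5]
width: 0.0937
finger_force: 0.0
knob w {'n': 609, 'mean': array([ 0.3982, -0.2877,  0.1389]), 'z': np.float64(0.1414), 'rect': array([ 3.98800e-01, -2.90100e-01,  1.60000e-02,  2.01000e-02,
        4.52844e+01]), 'circ': array([ 0.398 , -0.291 ,  0.0104])}
knob t {'n': 38, 'mean': array([ 0.3982, -0.2914,  0.1408]), 'z': np.float64(0.1411), 'rect': array([ 0.3983, -0.292 ,  0.015 ,  0.0185,  1.1437]), 'circ': array([ 0.3982, -0.292 ,  0.0094])}
canbar w {'n': 594, 'mean': array([ 0.4818, -0.0988,  0.1201]), 'z': np.float64(0.1203), 'rect': array([ 4.82500e-01, -9.97000e-02,  1.35000e-02,  3.53000e-02,
        5.70231e+01]), 'circ': array([ 0.4824, -0.0997,  0.018 ])}
canbar t None
canlid w {'n': 5650, 'mean': array([ 0.4808, -0.0981,  0.0973]), 'z': np.float64(0.0975), 'rect': array([ 0.483 , -0.0997,  0.078 ,  0.0854, 57.3204]), 'circ': array([ 0.4826, -0.0996,  0.0529])}
canlid t {'n': 106, 'mean': array([ 0.4518, -0.0953,  0.0969]), 'z': np.float64(0.0975), 'rect': array([ 4.51500e-01, -9.42000e-02,  5.29000e-02,  2.25000e-02,
        5.81174e+01]), 'circ': array([ 0.4533, -0.095 ,  0.0273])}
[ 0.48429937 -0.09415576  0.23897262] [3.14158428e+00 5.65664716e-07 2.56740577e+00] [-3.07001303e-01 -4.10328686e-02  1.48488732e+00  7.99246743e-06
  1.69773544e+00 -1.30360973e+00]
```

The pot's knob measures (0.398,-0.292) and the pad centre is (0.3985,-0.293), so the pot is centred. Next is the canister.

```bash

python3 -m handwheel '[[[0,0,0],[-0.03,-0.11,-0.3],0],[[0,0,0],[0,0,-0.5],0],[[0,0,0],[0,0,-0.5],0],[[0,0,0],[0,0,-0.5],0],[[0,0,0],[0,0,-0.3],0]]' | grep -A1 tool_pos
python3 -m handwheel '[[[0,0,0],[0,0,-0.1],0],[[0,0,0],[0,0,-0.05],0],[[0,0,0],[0,0,0],0],[[0,0,0],[0,0,0],0]]'
```

```text
tool_pos: [0.4809, -0.0999, 0.1304]
ee_rot: [-3.14, -0.004, 2.567]
time: 14.1
tool_pos: [0.4834, -0.1001, 0.1275]
ee_rot: [3.141, 0.002, 2.568]
wrist_force: [-0.0, 0.3, -0.0]
width: 0.094
finger_force: 0.0
```

```bash

python3 -m handwheel '[[[0,0,0],[-0.01,0,-0.03],0.4],[[0,0,0],[0,0,0],0.6],[[0,0,0],[0,0,0],0.8],[[0,0,0],[0,0,0],0.9],[[0,0,0],[0,0,0],1]]' | grep -A5 tool_pos
python3 -m handwheel '[[[0,0,0],[0,0,0],1],[[0,0,0],[0,0,0],1],[[0,0,0],[0,0,0],1],[[0,0,0],[0,0,0],1],[[0,0,0],[0,0,0],1]]'
python3 -m handwheel '[[[0,0,0],[0,0,0],1],[[0,0,0],[0,0,0],1],[[0,0,0],[0,0,0.1],1],[[0,0,0],[0,0,0.2],1],[[0,0,0],[0,0,0.3],1]]'
```

```text
tool_pos: [0.4823, -0.0998, 0.1251]
ee_rot: [3.141, 0.0, 2.568]
wrist_force: [-0.1, -0.5, 0.0]
width: 0.0572
finger_force: 0.0
time: 15.1
tool_pos: [0.4823, -0.0998, 0.125]
ee_rot: [3.142, -0.0, 2.568]
wrist_force: [-0.6, -0.9, -0.5]
width: 0.0176
finger_force: 0.0
time: 15.6
tool_pos: [0.4813, -0.0994, 0.1542]
ee_rot: [-3.141, -0.003, 2.568]
wrist_force: [0.8, 0.2, -4.5]
width: 0.0134
finger_force: 30.0
```

```bash

python3 -m handwheel '[[[0,0,0],[0,0,0.4],1],[[0,0,0],[0,0,0.6],1],[[0,0,0],[0,0,0.7],1],[[0,0,0],[0,0,0.7],1],[[0,0,0],[0,0.1,0.5],1]]' | grep -A1 tool_pos
python3 -m handwheel '[[[0,0,0.01],[0.05,0.3,0.1],1],[[0,0,0.01],[0.1,0.5,0],1],[[0,0,0.01],[0.1,0.5,0],1],[[0,0,0.01],[0.1,0.5,0],1],[[0,0,0.01],[0.1,0.5,0],1]]'| grep -A1 tool_pos
python3 -m handwheel '[[[0,0,0.01],[0.1,0.5,0],1],[[0,0,0.01],[0.1,0.5,0],1],[[0,0,0.01],[0.1,0.5,0],1],[[0,0,0.01],[0.1,0.5,0],1],[[0,0,0.01],[0.1,0.5,0],1]]'| grep -A1 tool_pos
python3 -m handwheel '[[[0,0,0.01],[0.1,0.5,0],1],[[0,0,0.01],[0.1,0.5,0],1],[[0,0,0.01],[0.1,0.5,0],1],[[0,0,0.01],[0.1,0.5,0],1],[[0,0,0.01],[0.1,0.5,0],1]]'| grep -A1 tool_pos
python3 -m handwheel '[[[0,0,0.01],[0.1,0.5,0],1],[[0,0,0],[0.1,0.5,0],1],[[0,0,0],[0.1,0.5,0],1],[[0,0,0],[0.05,0.3,0],1],[[0,0,0],[0,0,0],1]]'
cat > m2.py <<'E'
from h import *
im,d,o=snap('wrist','w4.png'); P=cloud('wrist',d,o)
def pad(im,P,xy,r):
    im=im.astype(int)
    m=(np.hypot(P[...,0]-xy[0],P[...,1]-xy[1])<r)&(im[...,0]-im[...,2]>15)&(im[...,0]<140)&(im[...,0]<im[...,1]*2.2)&(P[...,2]<.012)&(P[...,2]>-.004)
    m=cv2.morphologyEx(m.astype(np.uint8),cv2.MORPH_OPEN,np.ones((3,3)))
    q=P[m>0]; return len(q),q.mean(0).round(4),cv2.minAreaRect(q[:,:2].astype(np.float32))
print(pad(im,P,(.516,.429),.085))
imt,Q=np.load('topI.npy'),np.load('topP.npy'); print(pad(imt,Q,(.516,.429),.085))
print(o['tool_pos'],o['ee_rot'],o['joint_positions'])
E
python3 m2.py
```

```text
tool_pos: [0.4825, -0.0952, 0.303]
ee_rot: [3.141, 0.003, 2.567]
tool_pos: [0.5046, 0.0212, 0.3052]
ee_rot: [-3.142, -0.0, 2.647]
tool_pos: [0.5297, 0.1463, 0.3051]
ee_rot: [-3.141, -0.0, 2.726]
tool_pos: [0.5547, 0.2713, 0.3049]
ee_rot: [-3.141, -0.001, 2.804]
time: 18.1
tool_pos: [0.5719, 0.3622, 0.3036]
ee_rot: [-3.141, -0.002, 2.822]
wrist_force: [-0.7, -0.2, -4.1]
width: 0.0138
finger_force: 30.0
(5345, array([0.5136, 0.4287, 0.0056]), ((0.5150555968284607, 0.4286796450614929), (0.09872854501008987, 0.09963928163051605), 71.50773620605469))
(912, array([0.5155, 0.428 , 0.0051]), ((0.5154457092285156, 0.4294182062149048), (0.10370124131441116, 0.10297933965921402), 71.64546966552734))
[0.57193344 0.36221763 0.30360361] [-3.14071113e+00 -1.93758925e-03  2.82200804e+00] [ 4.80482651e-01  3.85942004e-01  8.66766666e-01  8.17421417e-04
  1.89086613e+00 -7.70473502e-01]
```

View pics/w4.png

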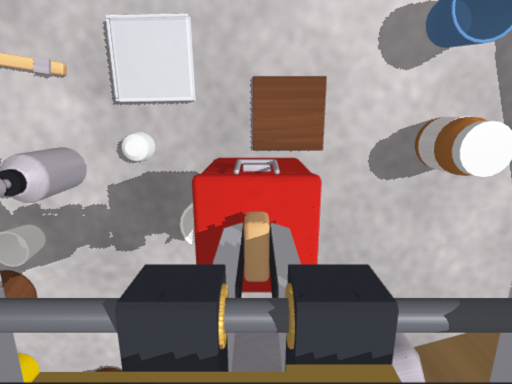

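The wrist view shows the square pad at (289,113), the canister held square beneath the hand, and the tray at (152,58). The pad measures (0.515,0.429) at 71.5°, and the tool's closing axis is at 71.7°. I'll lower it.

```bash

python3 -m handwheel '[[[0,0,0],[-0.2,0.24,0],1],[[0,0,0],[-0.3,0.35,0],1],[[0,0,0],[-0.3,0.35,0],1],[[0,0,0],[-0.3,0.35,-0.2],1],[[0,0,0],[-0.04,0.05,-0.4],1]]' | grep -A1 tool_pos
python3 -m handwheel '[[[0,0,0],[0,0,-0.5],1],[[0,0,0],[0,0,-0.5],1],[[0,0,0],[0,0,-0.5],1],[[0,0,0],[0,0,-0.5],1],[[0,0,0],[0,0,-0.4],1]]'| grep -A1 tool_pos
python3 -m handwheel '[[[0,0,0],[0,0,-0.2],1],[[0,0,0],[0,0,-0.1],1],[[0,0,0],[0,0,0],1],[[0,0,0],[0,0,0],1]]'
```

```text
tool_pos: [0.5131, 0.4297, 0.2782]
ee_rot: [3.136, 0.002, 2.822]
tool_pos: [0.5141, 0.4265, 0.1538]
ee_rot: [-3.141, -0.001, 2.819]
time: 19.55
tool_pos: [0.5158, 0.4276, 0.1417]
ee_rot: [3.139, 0.001, 2.819]
wrist_force: [-0.4, -0.3, -3.9]
width: 0.014
finger_force: 30.0
```

```bash

python3 -m handwheel '[[[0,0,0],[-0.02,0.03,-0.08],1],[[0,0,0],[0,0,-0.06],1],[[0,0,0],[0,0,-0.04],1],[[0,0,0],[0,0,0],1],[[0,0,0],[0,0,0],1]]'
python3 -m handwheel '[[[0,0,0],[0,0,-0.02],1],[[0,0,0],[0,0,0],1],[[0,0,0],[0,0,0],1]]'
```

```text
time: 20.05
tool_pos: [0.5143, 0.4287, 0.1308]
ee_rot: [-3.141, -0.0, 2.819]
wrist_force: [-0.2, 0.3, -3.7]
width: 0.014
finger_force: 30.0
time: 20.35
tool_pos: [0.5143, 0.4287, 0.1301]
ee_rot: [3.141, 0.0, 2.819]
wrist_force: [0.1, -0.4, -4.4]
width: 0.0137
finger_force: 30.0
```

```bash

python3 -m handwheel '[[[0,0,0],[0,0,-0.01],1],[[0,0,0],[0,0,0],1]]' | grep -E "tool|force"
python3 -m handwheel '[[[0,0,0],[0,0,-0.01],1],[[0,0,0],[0,0,0],1]]' | grep -E "tool|force"
python3 -m handwheel '[[[0,0,0],[0,0,-0.01],1],[[0,0,0],[0,0,0],1]]' | grep -E "tool|force"
```

```text
tool_pos: [0.5143, 0.4287, 0.1301]
wrist_force: [-0.2, -1.3, -1.5]
finger_force: 30.0
tool_pos: [0.5143, 0.4288, 0.13]
wrist_force: [-1.3, -1.1, 0.7]
finger_force: 30.0
tool_pos: [0.5143, 0.4288, 0.13]
wrist_force: [-3.3, -2.4, 5.8]
finger_force: 30.0
```

```bash

python3 -m handwheel '[[[0,0,0],[0,0,0.01],0.8],[[0,0,0],[0,0,0],0.7],[[0,0,0],[0,0,0],0.5],[[0,0,0],[0,0,0],0.3],[[0,0,0],[0,0,0],0]]'| grep -A3 tool_pos
python3 -m handwheel '[[[0,0,0],[0,0,0],0],[[0,0,0],[0,0,0.3],0],[[0,0,0],[0,0,0.6],0],[[0,0,0],[0,0,0.8],0],[[0,0,0],[0,-0.1,0.7],0]]'|grep -A1 tool_pos
python3 -m handwheel '[[[0,0,0.02],[-0.05,-0.5,0.2],0],[[0,0,0.02],[-0.05,-0.6,0.1],0],[[0,0,0.02],[-0.05,-0.6,0],0],[[0,0,0.02],[-0.05,-0.6,0],0],[[0,0,0.02],[-0.05,-0.6,0],0]]'|grep -A1 tool_pos
python3 -m handwheel '[[[0,0,0.02],[-0.05,-0.6,0],0],[[0,0,0.02],[-0.05,-0.6,0],0],[[0,0,0.02],[-0.05,-0.6,0],0],[[0,0,0.02],[-0.05,-0.6,0],0],[[0,0,0.02],[-0.05,-0.6,0],0]]'|grep -A1 tool_pos
python3 -m handwheel '[[[0,0,0],[-0.05,-0.5,0],0],[[0,0,0],[0,-0.2,0],0],[[0,0,0],[0,0,0],0],[[0,0,0],[0,0,0],0]]'
cat > m3.py <<'E'
from h import *
from m2 import pad
im,d,o=snap('wrist','w5.png'); P=cloud('wrist',d,o)
imt,Q,_=snap('top','t3.png'); Q=cloud('top',Q)
for nm,xy,r,z0,z1 in [('canbar',(.515,.429),.04,.118,.14),('canlid',(.515,.429),.07,.095,.109),('head',(.486,.1),.02,.1485,.16),('spout',(.486,.1),.08,.137,.16),('potknob',(.398,-.292),.03,.13,.16)]:
    for n,X in (('w',P),('t',Q)): print(nm,n,blob(X,xy,r,z0,z1))
print('round w',pad(im,P,(.642,-.079),.06)); print('round t',pad(np.load('topI.npy'),np.load('topP.npy'),(.642,-.079),.06))
print(o['tool_pos'],o['ee_rot'],o['joint_positions'])
E
sed -i '/^im,d,o=snap/d;/^print/d;/^imt/d' m2.py; python3 m3.py
```

```text
tool_pos: [0.5143, 0.4288, 0.1287]
ee_rot: [3.142, -0.0, 2.819]
wrist_force: [0.9, 0.5, -0.0]
width: 0.0473
tool_pos: [0.5142, 0.4242, 0.252]
ee_rot: [3.14, 0.001, 2.82]
tool_pos: [0.5017, 0.2777, 0.2657]
ee_rot: [3.14, 0.002, 2.978]
tool_pos: [0.4892, 0.1276, 0.2656]
ee_rot: [3.141, 0.002, 3.135]
time: 23.35
tool_pos: [0.487, 0.0944, 0.2646]
ee_rot: [3.141, 0.001, 3.134]
wrist_force: [0.6, 0.3, -0.4]
width: 0.094
finger_force: 0.0
canbar w None
canbar t {'n': 60, 'mean': array([0.5165, 0.4267, 0.1244]), 'z': np.float64(0.1246), 'rect': array([5.16600e-01, 4.27000e-01, 1.59000e-02, 3.50000e-02, 7.31497e+01]), 'circ': array([0.5159, 0.4247, 0.0176])}
canlid w None
canlid t {'n': 576, 'mean': array([0.5161, 0.426 , 0.102 ]), 'z': np.float64(0.1021), 'rect': array([ 0.5165,  0.4286,  0.08  ,  0.0833, 70.3615]), 'circ': array([0.5158, 0.427 , 0.0525])}
head w {'n': 535, 'mean': array([0.4846, 0.0996, 0.1505]), 'z': np.float64(0.1505), 'rect': array([4.83800e-01, 9.88000e-02, 2.58000e-02, 2.32000e-02, 2.84191e+01]), 'circ': array([0.4823, 0.1003, 0.0146])}
head t None
spout w {'n': 957, '
[... 394 characters left out ...]
ob w None
potknob t {'n': 38, 'mean': array([ 0.3982, -0.2915,  0.1406]), 'z': np.float64(0.1413), 'rect': array([ 0.3983, -0.2914,  0.015 ,  0.0173,  0.0943]), 'circ': array([ 0.3983, -0.2922,  0.0097])}
round w (286, array([ 0.6318, -0.0818,  0.0054]), ((0.6339881420135498, -0.0750020444393158), (0.0847046822309494, 0.04628031328320503), 59.6684684753418))
round t (503, array([ 0.6432, -0.0797,  0.005 ]), ((0.6437544226646423, -0.07926008105278015), (0.07986325025558472, 0.08514109998941422), 89.60415649414062))
[0.48697295 0.09442035 0.26456836] [3.14062014e+00 8.85594448e-04 3.13365546e+00] [ 7.65728086e-02 -3.84698016e-02  1.43215122e+00  9.08350151e-04
  1.74694664e+00 -1.48612714e+00]
```

View pics/w5.png

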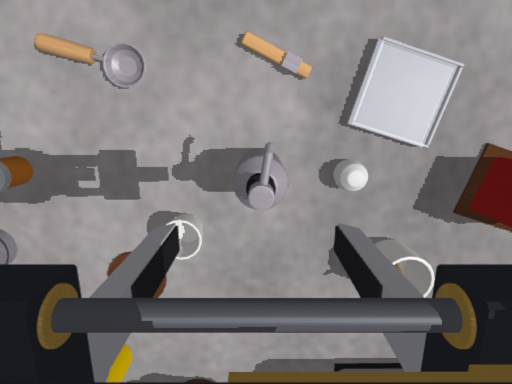

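The wrist view shows the dispenser head at (262,190) with its spout towards (268,145), so its yaw is about -8°. The canister sits centred on its pad. Next is the dispenser.

```bash

python3 -m handwheel '[[[0,0,-0.08],[-0.03,0.1,-0.3],0],[[0,0,0],[0,0,-0.5],0],[[0,0,0],[0,0,-0.5],0],[[0,0,0],[0,0,-0.4],0],[[0,0,0],[0,0,-0.3],0]]' | grep -A1 tool_pos
python3 -m handwheel '[[[0,0,0],[0,0,-0.1],0],[[0,0,0],[0,0,-0.05],0],[[0,0,0],[0,0,0],0],[[0,0,0],[0,0,0],0]]'
```

```text
tool_pos: [0.4846, 0.0999, 0.1622]
ee_rot: [-3.141, -0.002, 3.01]
time: 24.35
tool_pos: [0.4859, 0.099, 0.1576]
ee_rot: [3.141, 0.002, 3.008]
wrist_force: [0.6, 0.1, -0.9]
width: 0.094
finger_force: 0.0
```

```bash

python3 -m handwheel '[[[0,0,0],[0,0.01,-0.05],0.4],[[0,0,0],[0,0,0],0.6],[[0,0,0],[0,0,0],0.8],[[0,0,0],[0,0,0],0.9],[[0,0,0],[0,0,0],1]]' | grep -A5 tool_pos
python3 -m handwheel '[[[0,0,0],[0,0,0],1],[[0,0,0],[0,0,0],1],[[0,0,0],[0,0,0],1],[[0,0,0],[0,0,0],1],[[0,0,0],[0,0,0],1]]'
python3 -m handwheel '[[[0,0,0],[0,0,0],1],[[0,0,0],[0,0,0],1],[[0,0,0],[0,0,0.1],1],[[0,0,0],[0,0,0.2],1],[[0,0,0],[0,0,0.3],1]]'
```

```text
tool_pos: [0.4853, 0.0992, 0.1541]
ee_rot: [3.141, 0.0, 3.008]
wrist_force: [0.0, 0.0, 0.2]
width: 0.0574
finger_force: 0.0
time: 25.35
tool_pos: [0.4853, 0.0991, 0.154]
ee_rot: [-3.141, -0.0, 3.008]
wrist_force: [0.1, -0.1, 0.0]
width: 0.0233
finger_force: 30.0
time: 25.85
tool_pos: [0.4847, 0.0993, 0.1838]
ee_rot: [-3.141, -0.002, 3.008]
wrist_force: [0.6, 0.2, -1.5]
width: 0.0232
finger_force: 30.0
```

```bash

python3 -m handwheel '[[[0,0,0],[0,0,0.4],1],[[0,0,0],[0,0,0.5],1],[[0,0,0],[0.1,-0.1,0.4],1],[[0,0,0],[0.2,-0.25,0.1],1],[[0,0,0],[0.35,-0.4,0],1]]' | grep -A1 tool_pos
python3 -m handwheel '[[[0,0,0],[0.4,-0.45,0],1],[[0,0,0],[0.4,-0.45,0],1],[[0,0,0],[0.4,-0.45,0],1],[[0,0,0],[0.4,-0.45,0],1],[[0,0,0],[0.4,-0.45,0],1]]'| grep -A1 tool_pos
python3 -m handwheel '[[[0,0,0],[0.3,-0.3,0],1],[[0,0,0],[0.1,-0.2,0],1],[[0,0,0],[0.1,-0.1,0],1],[[0,0,0],[0,0,0],1],[[0,0,0],[0,0,0],1]]'
python3 - <<'E'
from h import *; from m2 import pad
im,d,o=snap('wrist','w6.png'); P=cloud('wrist',d,o)
print('round w',pad(im,P,(.642,-.079),.06))
E
```

```text
tool_pos: [0.5186, 0.0617, 0.2559]
ee_rot: [3.141, 0.003, 3.01]
tool_pos: [0.6185, -0.0527, 0.2528]
ee_rot: [-3.142, -0.002, 3.007]
time: 27.35
tool_pos: [0.6424, -0.0802, 0.2541]
ee_rot: [3.141, -0.0, 3.008]
wrist_force: [-0.2, 0.1, -2.0]
width: 0.0237
finger_force: 30.0
round w (1323, array([ 0.622 , -0.0764,  0.0055]), ((0.6268522143363953, -0.0773976594209671), (0.08345314860343933, 0.0509316511452198), 80.9998550415039))
```

View pics/w6.png

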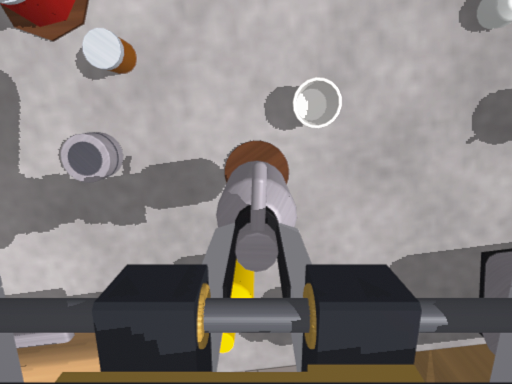

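The wrist view shows the round pad's near half at (257,165), centred under the bottle. Extrapolating its arc gives a centre of (0.643,-0.080), and the TCP is already there. I'll lower it.

```bash

python3 -m handwheel '[[[0,0,0],[0,0,-0.2],1],[[0,0,0],[0,0,-0.4],1],[[0,0,0],[0,0,-0.5],1],[[0,0,0],[0,0,-0.4],1],[[0,0,0],[0,0,-0.15],1]]' | grep -A1 tool_pos
python3 -m handwheel '[[[0,0,0],[0,0,-0.1],1],[[0,0,0],[0,0,-0.05],1],[[0,0,0],[0,0,-0.02],1],[[0,0,0],[0,0,0],1],[[0,0,0],[0,0,0],1]]'
python3 -m handwheel '[[[0,0,0],[0,0,-0.02],1],[[0,0,0],[0,0,0],1]]'
```

```text
tool_pos: [0.6409, -0.0797, 0.1679]
ee_rot: [3.141, -0.006, 3.009]
time: 28.4
tool_pos: [0.6432, -0.0808, 0.164]
ee_rot: [-3.142, 0.002, 3.008]
wrist_force: [-0.2, -0.9, -2.8]
width: 0.0234
finger_force: 30.0
time: 28.6
tool_pos: [0.6428, -0.0808, 0.1622]
ee_rot: [3.142, 0.0, 3.008]
wrist_force: [0.3, 0.2, -2.0]
width: 0.0233
finger_force: 30.0
```

```bash

python3 -m handwheel '[[[0,0,0],[0,0.01,-0.03],1],[[0,0,0],[0,0,0],1],[[0,0,0],[0,0,0],1]]' | grep -E "tool|force"
python3 -m handwheel '[[[0,0,0],[0,0,-0.02],1],[[0,0,0],[0,0,0],1],[[0,0,0],[0,0,0],1]]' | grep -E "tool|force"
```

```text
tool_pos: [0.6427, -0.0802, 0.1603]
wrist_force: [-0.3, -0.1, -2.1]
finger_force: 30.0
tool_pos: [0.6427, -0.0802, 0.1594]
wrist_force: [-0.2, -0.5, -2.0]
finger_force: 30.0
```

```bash

python3 -m handwheel '[[[0,0,0],[0,0,-0.01],1],[[0,0,0],[0,0,0],1]]' | grep -E "tool|force"
```

```text
tool_pos: [0.6428, -0.0803, 0.1591]
wrist_force: [-0.1, -0.9, -0.7]
finger_force: 30.0
```

```bash

python3 -m handwheel '[[[0,0,0],[0,0,-0.01],1],[[0,0,0],[0,0,0],0.75],[[0,0,0],[0,0,0],0.6],[[0,0,0],[0,0,0],0.3],[[0,0,0],[0,0,0],0]]' | grep -E -A3 "tool|force"
python3 -m handwheel '[[[0,0,0],[0,0,0],0],[[0,0,0],[0,0,0],0],[[0,0,0],[0,0,0.3],0],[[0,0,0],[0,0,0.6],0],[[0,0,0],[0,0,0.7],0]]'|grep -A1 tool_pos
python3 -m handwheel '[[[0,0,0],[-0.05,-0.2,0.3],0],[[0,0,0],[-0.1,-0.4,0],0],[[0,0,0],[-0.15,-0.5,0],0],[[0,0,0],[-0.15,-0.5,0],0],[[0,0,0],[-0.15,-0.5,0],0]]'|grep -A1 tool_pos
python3 -m handwheel '[[[0,0,0],[-0.15,-0.5,0],0],[[0,0,0],[-0.15,-0.5,0],0],[[0,0,0],[-0.1,-0.5,0],0],[[0,0,0],[0,-0.2,0],0],[[0,0,0],[0,0,0],0]]'
python3 - <<'E'
from h import *
im,d,o=snap('wrist','w7.png'); P=cloud('wrist',d,o)
im,Q,_=snap('top','t4.png'); Q=cloud('top',Q)
for nm,xy,r,z0,z1 in [('lev',(.592,-.274),.045,.032,.06),('cork',(.514,-.416),.045,.014,.04),('disphead',(.643,-.08),.016,.152,.17),('dispall',(.643,-.08),.1,.1,.14)]:
    for n,X in (('w',P),('t',Q)): print(nm,n,blob(X,xy,r,z0,z1))
print(o['tool_pos'],o['ee_rot'],o['joint_positions'])
E
```

```text
tool_pos: [0.6429, -0.0802, 0.1587]
ee_rot: [3.142, 0.0, 3.008]
wrist_force: [-0.2, 0.3, -0.2]
width: 0.044
finger_force: 0.0
tool_pos: [0.6422, -0.0801, 0.239]
ee_rot: [3.141, -0.002, 3.008]
tool_pos: [0.6121, -0.1868, 0.2536]
ee_rot: [-3.141, -0.0, 3.008]
time: 31.4
tool_pos: [0.5924, -0.2718, 0.2532]
ee_rot: [3.141, -0.0, 3.005]
wrist_force: [1.1, 0.7, 0.7]
width: 0.094
finger_force: 0.0
lev w {'n': 1818, 'mean': array([ 0.5913, -0.2741,  0.0407]), 'z': np.float64(0.0408), 'rect': array([ 5.91800e-01, -2.74300e-01,  5.59000e-02,  5.62000e-02,
        8.19681e+01]), 'circ': array([ 0.5921, -0.2743,  0.0288])}
lev t {'n': 80, 'mean': array([ 0.5906, -0.2591,  0.0403]), 'z': np.float64(0.0403), 'rect': array([ 5.90700e-01, -2.56900e-01,  2.77000e-02,  3.61000e-02,
        5.85956e+01]), 'circ': array([ 0.5887, -0.2588,  0.0206])}
cork w {'n': 1885, 'mean': array([ 0.5131, -0.4153,  0.0205]), 'z': np.float64(0.0206), 'rect': array([ 0.5133, -0.4164,  0.0567,  0.0569, 43.7587]), 'circ': array([ 0.5128, -0.4164,  0.0293])}
cork t {'n': 80, 'mean': array([ 0.5225, -0.4022,  0.0204]), 'z'
[... 560 characters left out ...]
39903e+01]), 'circ': array([ 0.6417, -0.0792,  0.0138])}
dispall w {'n': 1662, 'mean': array([ 0.6379, -0.0871,  0.1118]), 'z': np.float64(0.1086), 'rect': array([ 6.40700e-01, -8.32000e-02,  4.23000e-02,  4.92000e-02,
        5.51351e+01]), 'circ': array([ 0.642 , -0.0815,  0.0253])}
dispall t {'n': 113, 'mean': array([ 0.6421, -0.0782,  0.1079]), 'z': np.float64(0.1047), 'rect': array([ 6.44100e-01, -8.02000e-02,  4.87000e-02,  4.52000e-02,
        7.02812e+01]), 'circ': array([ 0.6431, -0.0793,  0.0256])}
[ 0.59235836 -0.27178     0.2531695 ] [ 3.14133106e+00 -4.35462656e-04  3.00531966e+00] [-5.17152054e-01  3.16120600e-01  1.05692973e+00  8.25848784e-05
  1.76904382e+00 -1.95165908e+00]
```

View pics/w7.png

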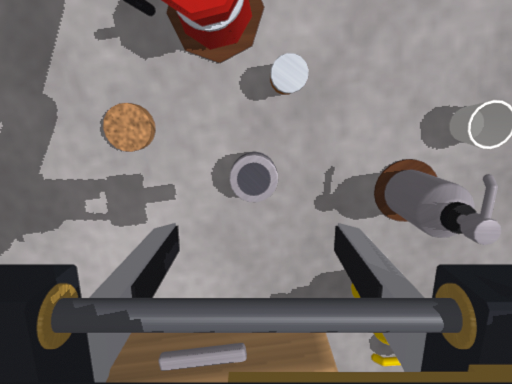

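The wrist view shows the leveller at (254,178) under the hand, the cork at (128,127), and the dispenser standing on its pad at (407,190). Next is the leveller.

```bash

python3 -m handwheel '[[[0,0,0],[0,-0.05,-0.3],0],[[0,0,0],[0,0,-0.6],0],[[0,0,0],[0,0,-0.7],0],[[0,0,0],[0,0,-0.7],0],[[0,0,0],[0,0,-0.7],0]]' | grep -A1 tool_pos
python3 -m handwheel '[[[0,0,0],[0,0,-0.6],0],[[0,0,0],[0,0,-0.3],0],[[0,0,0],[0,0,-0.15],0],[[0,0,0],[0,0,0],0],[[0,0,0],[0,0,0],0]]'
```

```text
tool_pos: [0.5926, -0.2712, 0.1011]
ee_rot: [3.141, -0.001, 3.01]
time: 32.5
tool_pos: [0.5939, -0.2731, 0.0528]
ee_rot: [-3.141, 0.003, 3.008]
wrist_force: [0.8, -0.2, -0.0]
width: 0.0938
finger_force: 0.0
```

```bash

python3 -m handwheel '[[[0,0,0],[-0.02,-0.02,-0.1],0.1],[[0,0,0],[0,0,0],0.2],[[0,0,0],[0,0,0],0.3],[[0,0,0],[0,0,0],0.4],[[0,0,0],[0,0,0],0.5]]' | grep -A5 tool_pos
python3 -m handwheel '[[[0,0,0],[0,0,0],0.6],[[0,0,0],[0,0,0],0.8],[[0,0,0],[0,0,0],1],[[0,0,0],[0,0,0],1],[[0,0,0],[0,0,0],1]]'
python3 -m handwheel '[[[0,0,0],[0,0,0],1],[[0,0,0],[0,0,0],1],[[0,0,0],[0,0,0.1],1],[[0,0,0],[0,0,0.2],1],[[0,0,0],[0,0,0.3],1]]'
```

```text
tool_pos: [0.5918, -0.2743, 0.0464]
ee_rot: [-3.14, 0.001, 3.008]
wrist_force: [0.9, 0.7, -0.5]
width: 0.0574
finger_force: 25.2
time: 33.5
tool_pos: [0.5918, -0.2743, 0.0463]
ee_rot: [-3.141, 0.0, 3.008]
wrist_force: [-1.2, -3.2, 1.9]
width: 0.0574
finger_force: 30.0
time: 34.0
tool_pos: [0.5905, -0.2722, 0.0743]
ee_rot: [3.138, -0.005, 3.008]
wrist_force: [-0.5, 0.2, -3.9]
width: 0.0574
finger_force: 30.0
```

```bash

python3 -m handwheel '[[[0,0,0],[0,0,0.4],1],[[0,0,0],[0,0,0.6],1],[[0,0,0],[0,0,0.6],1],[[0,0,0],[-0.1,0.1,0.6],1],[[0,0,0],[-0.2,0.3,0.5],1]]' | grep -A1 tool_pos
python3 -m handwheel '[[[0,0,0],[-0.2,0.5,0],1],[[0,0,0],[-0.2,0.6,0],1],[[0,0,0],[-0.2,0.6,0],1],[[0,0,0],[-0.2,0.6,0],1],[[0,0,0],[-0.2,0.6,0],1]]'| grep -A1 tool_pos
python3 -m handwheel '[[[0,0,0],[-0.1,0.6,0],1],[[0,0,0],[-0.1,0.6,0],1],[[0,0,0],[-0.1,0.6,0],1],[[0,0,0],[-0.1,0.6,0],1],[[0,0,0],[-0.1,0.6,0],1]]'| grep -A1 tool_pos
python3 -m handwheel '[[[0,0,0],[0,0.6,0],1],[[0,0,0],[0,0.6,0],1],[[0,0,0],[0,0.6,0],1],[[0,0,0],[0,0.6,0],1],[[0,0,0],[0,0.6,0],1]]'| grep -A1 tool_pos
python3 -m handwheel '[[[0,0,0],[0,0.6,0],1],[[0,0,0],[0,0.5,0],1],[[0,0,0],[0,0.3,0],1],[[0,0,0],[0,0.1,0],1],[[0,0,0],[0,0,0],1]]'
cat > m4.py <<'E'
from h import *
im,d,o=snap('wrist','w8.png'); P=cloud('wrist',d,o)
print('boxes',robot.boxes_of('tray','wrist')[:2])
m=(np.hypot(P[...,0]-.393,P[...,1]-.277)<.09)&(P[...,2]>.012)&(P[...,2]<.024); q=P[m]; print('rim w',len(q),np.median(q[:,2]),cv2.minAreaRect(q[:,:2].astype(np.float32)))
print(o['tool_pos'],o['ee_rot'])
E
python3 m4.py
```

```text
tool_pos: [0.5772, -0.2542, 0.2137]
ee_rot: [-3.141, 0.002, 3.007]
tool_pos: [0.5261, -0.1071, 0.2121]
ee_rot: [3.141, 0.001, 3.008]
tool_pos: [0.5011, 0.0429, 0.2121]
ee_rot: [3.141, 0.001, 3.008]
tool_pos: [0.5012, 0.1929, 0.2122]
ee_rot: [3.141, 0.001, 3.008]
time: 36.5
tool_pos: [0.5016, 0.2663, 0.2112]
ee_rot: [-3.141, 0.0, 3.008]
wrist_force: [0.3, -0.2, -4.9]
width: 0.0574
finger_force: 30.0
boxes [{'bbox': [199.5, 14.9, 312.1, 134.6], 'p': 0.61}]
rim w 1861 0.018230339699420006 ((0.3914748728275299, 0.27783986926078796), (0.10409793257713318, 0.1044326052069664), 72.62059020996094)
[0.5016398  0.26629528 0.21122917] [-3.14121663e+00  5.01764939e-05  3.00847547e+00]
```

View pics/w8.png

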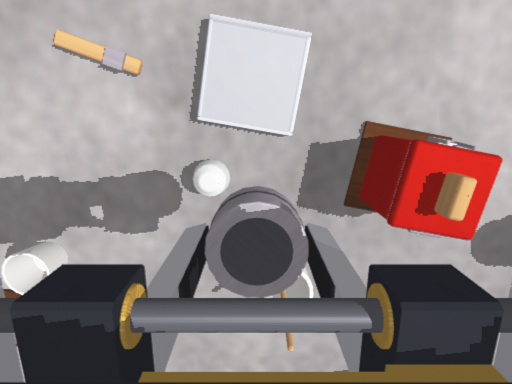

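The wrist view shows the tray at (254,75), empty, and the leveller held level at (257,247). The rim measures 104 x 104 mm at z 0.018, centred on (0.3915,0.278). I'll lower the leveller in.

```bash

python3 -m handwheel '[[[0,0,0],[-0.3,0.03,0],1],[[0,0,0],[-0.5,0.05,0],1],[[0,0,0],[-0.5,0.05,0],1],[[0,0,0],[-0.5,0.05,0],1],[[0,0,0],[-0.3,0.05,-0.1],1]]' | grep -A1 tool_pos
python3 -m handwheel '[[[0,0,0],[-0.1,0,-0.4],1],[[0,0,0],[0,0,-0.6],1],[[0,0,0],[0,0,-0.6],1],[[0,0,0],[0,0,-0.6],1],[[0,0,0],[0,0,-0.3],1]]'| grep -A1 tool_pos
python3 -m handwheel '[[[0,0,0],[0,0,-0.2],1],[[0,0,0],[0,0,-0.1],1],[[0,0,0],[0,0,-0.05],1],[[0,0,0],[0,0,0],1],[[0,0,0],[0,0,0],1]]'
```

```text
tool_pos: [0.3959, 0.2768, 0.2071]
ee_rot: [3.141, 0.001, 3.006]
tool_pos: [0.3904, 0.2756, 0.0782]
ee_rot: [-3.138, -0.004, 3.006]
time: 38.1
tool_pos: [0.3925, 0.2781, 0.0646]
ee_rot: [3.14, 0.002, 3.008]
wrist_force: [0.2, 0.1, -2.9]
width: 0.0577
finger_force: 30.0
```

```bash

python3 -m handwheel '[[[0,0,0],[-0.01,-0.01,-0.1],1],[[0,0,0],[0,0,-0.07],1],[[0,0,0],[0,0,-0.03],1],[[0,0,0],[0,0,0],1],[[0,0,0],[0,0,0],1]]'| grep -E "tool|force"
python3 -m handwheel '[[[0,0,0],[0,0,-0.02],1],[[0,0,0],[0,0,0],1],[[0,0,0],[0,0,0],1]]'| grep -E "tool|force"
```

```text
tool_pos: [0.3913, 0.2773, 0.0535]
wrist_force: [0.4, 0.5, -4.7]
finger_force: 30.0
tool_pos: [0.3913, 0.2773, 0.0525]
wrist_force: [-1.2, 0.3, -4.0]
finger_force: 30.0
```

```bash

python3 -m handwheel '[[[0,0,0],[0,0,-0.03],1],[[0,0,0],[0,0,0],1],[[0,0,0],[0,0,0],1]]'| grep -E "tool|force"
python3 -m handwheel '[[[0,0,0],[0,0,-0.01],1],[[0,0,0],[0,0,0],1]]'| grep -E "tool|force"
```

```text
tool_pos: [0.3912, 0.2772, 0.0509]
wrist_force: [0.7, -0.4, -4.4]
finger_force: 30.0
tool_pos: [0.3913, 0.2772, 0.0505]
wrist_force: [0.1, -0.0, -4.2]
finger_force: 30.0
```

```bash

python3 -m handwheel '[[[0,0,0],[0,0,-0.01],1],[[0,0,0],[0,0,0],1]]'| grep -E "tool|force"
```

```text
tool_pos: [0.3913, 0.2773, 0.0503]
wrist_force: [-1.0, -0.4, -1.8]
finger_force: 30.0
```

```bash

python3 -m handwheel '[[[0,0,0],[0,0,-0.01],1],[[0,0,0],[0,0,0],0.35],[[0,0,0],[0,0,0],0.3],[[0,0,0],[0,0,0],0.2],[[0,0,0],[0,0,0],0.1]]' | grep -E -A3 "tool|force"
python3 -m handwheel '[[[0,0,0],[0,0,0],0],[[0,0,0],[0,0,0],0],[[0,0,0],[0,0,0.2],0],[[0,0,0],[0,0,0.5],0],[[0,0,0],[0,0,0.7],0]]'|grep -A1 tool_pos
python3 -m handwheel '[[[0,0,0],[0,0,0.8],0],[[0,0,0],[0,-0.1,0.8],0],[[0,0,0],[0.1,-0.3,0.6],0],[[0,0,0],[0.1,-0.5,0.4],0],[[0,0,0],[0.1,-0.7,0],0]]'|grep -A1 tool_pos
python3 -m handwheel '[[[0,0,0],[0.1,-0.7,0],0],[[0,0,0],[0.1,-0.7,0],0],[[0,0,0],[0.1,-0.7,0],0],[[0,0,0],[0.1,-0.7,0],0],[[0,0,0],[0.1,-0.7,0],0]]'|grep -A1 tool_pos
python3 -m handwheel '[[[0,0,0],[0.15,-0.7,0],0],[[0,0,0],[0.15,-0.7,0],0],[[0,0,0],[0.15,-0.7,0],0],[[0,0,0],[0.15,-0.7,0],0],[[0,0,0],[0.15,-0.7,0],0]]'|grep -A1 tool_pos
python3 -m handwheel '[[[0,0,0],[0.2,-0.7,0],0],[[0,0,0],[0.2,-0.7,0],0],[[0,0,0],[0.2,-0.7,0],0],[[0,0,0],[0.2,-0.7,0],0],[[0,0,0],[0.2,-0.7,0],0]]'|grep -A1 tool_pos
python3 -m handwheel '[[[0,0,0],[0.2,-0.7,0],0],[[0,0,0],[0.1,-0.7,0],0],[[0,0,0],[0,-0.4,0],0],[[0,0,0],[0,-0.1,0],0],[[0,0,0],[0,0,0],0]]'
cat > m5.py <<'E'
from h import *
im,d,o=snap('wrist','w9.png'); P=cloud('wrist',d,o)
im,Q,_=snap('top','t5.png'); Q=cloud('top',Q)
for nm,xy,r,z0,z1 in [('lev',(.391,.277),.04,.036,.06),('cork',(.514,-.416),.045,.014,.04)]:
    for n,X in (('w',P),('t',Q)): print(nm,n,blob(X,xy,r,z0,z1))
print(o['tool_pos'],o['ee_rot'],o['joint_positions'])
E
python3 m5.py
```

```text
tool_pos: [0.3915, 0.2774, 0.0497]
ee_rot: [3.141, 0.001, 3.008]
wrist_force: [-1.6, 0.3, 0.5]
width: 0.0783
finger_force: 0.0
tool_pos: [0.39, 0.2766, 0.119]
ee_rot: [-3.139, -0.003, 3.008]
tool_pos: [0.4078, 0.1977, 0.2545]
ee_rot: [3.137, 0.008, 3.01]
tool_pos: [0.4312, 0.0209, 0.2505]
ee_rot: [3.141, 0.002, 3.008]
tool_pos: [0.4688, -0.1543, 0.2505]
ee_rot: [-3.141, 0.001, 3.008]
tool_pos: [0.519, -0.3292, 0.2503]
ee_rot: [-3.141, 0.001, 3.008]
time: 43.1
tool_pos: [0.5336, -0.4231, 0.2495]
ee_rot: [3.141, -0.0, 3.007]
wrist_force: [-0.3, 0.2, 1.0]
width: 0.0937
finger_force: 0.0
lev w None
lev t {'n': 261, 'mean': array([0.3934, 0.2766, 0.0443]), 'z': np.float64(0.0442), 'rect': array([ 0.3933,  0.2768,  0.0556,  0.0557, 51.4905]), 'circ': array([0.3935, 0.2769, 0.029 ])}
cork w {'n': 1738, 'mean': array([ 0.5128, -0.4169,  0.0205]), 'z': np.float64(0.0206), 'rect': array([ 5.13400e-01, -4.17400e-01,  5.62000e-02,  5.73000e-02,
        8.35599e+01]), 'circ': array([ 0.5133, -0.4167,  0.029 ])}
cork t {'n': 244, 'mean': array([ 0.5136, -0.4165,  0.0204]), 'z': np.float64(0.0205), 'rect': array([ 0.5138, -0.4169,  0.0554,  0.0568, 41.9458]), 'circ': array([ 0.5136, -0.4168,  0.029 ])}
[ 0.53356466 -0.42305277  0.24951025] [ 3.14095678e+00 -2.14799657e-04  3.00680110e+00] [-7.53790821e-01  3.85749092e-01  9.73402351e-01  4.02286629e-04
  1.78298509e+00 -2.18971091e+00]
```

The leveller is flat in the tray, with its top at 0.044 and centred. Next is the cork.

```bash

python3 -m handwheel '[[[0,0,0],[-0.4,0.13,-0.2],0],[[0,0,0],[0,0,-0.6],0],[[0,0,0],[0,0,-0.7],0],[[0,0,0],[0,0,-0.7],0],[[0,0,0],[0,0,-0.7],0]]' | grep -A1 tool_pos
python3 -m handwheel '[[[0,0,0],[0,0,-0.6],0],[[0,0,0],[0,0,-0.4],0],[[0,0,0],[0,0,-0.3],0],[[0,0,0],[0,0,-0.1],0],[[0,0,0],[0,0,0],0]]'
```

```text
tool_pos: [0.5142, -0.4146, 0.1045]
ee_rot: [-3.141, 0.001, 3.01]
time: 44.2
tool_pos: [0.5139, -0.4156, 0.0346]
ee_rot: [3.141, -0.0, 3.008]
wrist_force: [-0.4, 0.2, 0.6]
width: 0.0937
finger_force: 0.0
```

```bash

python3 -m handwheel '[[[0,0,0],[-0.01,-0.02,-0.08],0.1],[[0,0,0],[0,0,0],0.2],[[0,0,0],[0,0,0],0.3],[[0,0,0],[0,0,0],0.4],[[0,0,0],[0,0,0],0.5]]' | grep -A5 tool_pos
python3 -m handwheel '[[[0,0,0],[0,0,0],0.6],[[0,0,0],[0,0,0],0.8],[[0,0,0],[0,0,0],1],[[0,0,0],[0,0,0],1],[[0,0,0],[0,0,0],1]]'
python3 -m handwheel '[[[0,0,0],[0,0,0.1],1],[[0,0,0],[0,0,0.3],1],[[0,0,0],[0,0,0.6],1],[[0,0,0],[0,0,0.8],1],[[0,0,0],[0,0,0.8],1]]'
```

```text
tool_pos: [0.5134, -0.4175, 0.031]
ee_rot: [-3.141, 0.001, 3.008]
wrist_force: [-1.2, 1.8, 3.0]
width: 0.0579
finger_force: 23.2
time: 45.2
tool_pos: [0.5134, -0.4175, 0.031]
ee_rot: [-3.141, 0.001, 3.008]
wrist_force: [-0.5, -0.7, 3.0]
width: 0.0572
finger_force: 30.0
time: 45.7
tool_pos: [0.513, -0.4169, 0.1622]
ee_rot: [3.141, -0.001, 3.008]
wrist_force: [1.0, -0.8, -0.5]
width: 0.0575
finger_force: 30.0
```

```bash

python3 -m handwheel '[[[0,0,0],[0,0,0.5],1],[[0,0,0],[0,0.1,0.4],1],[[0,0,0],[-0.05,0.3,0.3],1],[[0,0,0],[-0.1,0.5,0],1],[[0,0,0],[-0.1,0.7,0],1]]'|grep -A1 tool_pos
python3 -m handwheel '[[[0,0,0],[-0.1,0.7,0],1],[[0,0,0],[-0.1,0.7,0],1],[[0,0,0],[-0.1,0.7,0],1],[[0,0,0],[-0.1,0.7,0],1],[[0,0,0],[-0.1,0.7,0],1]]'|grep -A1 tool_pos
python3 -m handwheel '[[[0,0,0],[-0.1,0.7,0],1],[[0,0,0],[-0.1,0.7,0],1],[[0,0,0],[-0.1,0.7,0],1],[[0,0,0],[-0.1,0.7,0],1],[[0,0,0],[-0.1,0.7,0],1]]'|grep -A1 tool_pos
python3 -m handwheel '[[[0,0,0],[-0.1,0.7,0],1],[[0,0,0],[-0.1,0.7,0],1],[[0,0,0],[-0.2,0.7,0],1],[[0,0,0],[-0.2,0.7,0],1],[[0,0,0],[-0.2,0.7,0],1]]'|grep -A1 tool_pos
python3 -m handwheel '[[[0,0,0],[-0.2,0.7,0],1],[[0,0,0],[-0.18,0.6,0],1],[[0,0,0],[0,0.3,0],1],[[0,0,0],[0,0.15,0],1],[[0,0,0],[0,0,0],1]]'
python3 -m handwheel '[[[0,0,0],[0,0,0],1],[[0,0,0],[0,0,0],1]]' | grep -A1 tool_pos
```

```text
tool_pos: [0.5003, -0.3367, 0.2212]
ee_rot: [-3.141, 0.001, 3.006]
tool_pos: [0.4746, -0.1599, 0.2205]
ee_rot: [3.141, -0.001, 3.008]
tool_pos: [0.4493, 0.0147, 0.2206]
ee_rot: [3.141, -0.0, 3.008]
tool_pos: [0.409, 0.1893, 0.2206]
ee_rot: [3.141, -0.0, 3.008]
time: 48.2
tool_pos: [0.3918, 0.2753, 0.2203]
ee_rot: [-3.141, -0.0, 3.009]
wrist_force: [0.5, -0.2, 0.1]
width: 0.057
finger_force: 30.0
tool_pos: [0.3922, 0.2742, 0.2205]
ee_rot: [-3.141, 0.0, 3.006]
```

```bash

python3 -m handwheel '[[[0,0,0],[-0.01,0.06,-0.3],1],[[0,0,0],[0,0,-0.5],1],[[0,0,0],[0,0,-0.6],1],[[0,0,0],[0,0,-0.6],1],[[0,0,0],[0,0,-0.4],1]]'|grep -A1 tool_pos
python3 -m handwheel '[[[0,0,0],[0,0,-0.2],1],[[0,0,0],[0,0,-0.1],1],[[0,0,0],[0,0,-0.05],1],[[0,0,0],[0,0,0],1],[[0,0,0],[0,0,0],1]]'
python3 -m handwheel '[[[0,0,0],[0,0,0],1],[[0,0,0],[0,0,0],1]]' | grep -A1 tool_pos
```

```text
tool_pos: [0.3907, 0.2767, 0.0982]
ee_rot: [-3.14, -0.002, 3.006]
time: 49.4
tool_pos: [0.392, 0.2786, 0.0842]
ee_rot: [3.14, 0.002, 3.008]
wrist_force: [-0.2, 1.6, -0.6]
width: 0.0573
finger_force: 30.0
tool_pos: [0.3916, 0.2785, 0.0836]
ee_rot: [3.141, 0.001, 3.008]
```

```bash

python3 -m handwheel '[[[0,0,0],[0,-0.02,-0.06],1],[[0,0,0],[0,0,-0.04],1],[[0,0,0],[0,0,-0.02],1],[[0,0,0],[0,0,0],1],[[0,0,0],[0,0,0],1]]'|grep -E "tool|force"
python3 -m handwheel '[[[0,0,0],[0,0,-0.02],1],[[0,0,0],[0,0,0],1],[[0,0,0],[0,0,0],1]]' | grep -E "tool|force"
```

```text
tool_pos: [0.3912, 0.2772, 0.0769]
wrist_force: [0.3, 0.4, -0.3]
finger_force: 30.0
tool_pos: [0.3913, 0.2773, 0.076]
wrist_force: [-0.7, -0.7, 0.6]
finger_force: 30.0
```

```bash

python3 -m handwheel '[[[0,0,0],[0,0,-0.01],1],[[0,0,0],[0,0,0],1]]'|grep -E "tool|force"
python3 -m handwheel '[[[0,0,0],[0,0,-0.01],1],[[0,0,0],[0,0,0],1]]'|grep -E "tool|force"
```

```text
tool_pos: [0.3912, 0.2773, 0.0755]
wrist_force: [0.7, -0.5, -0.6]
finger_force: 30.0
tool_pos: [0.3912, 0.2772, 0.0749]
wrist_force: [0.5, 0.1, -0.4]
finger_force: 30.0
```

```bash

python3 -m handwheel '[[[0,0,0],[0,0,-0.01],1],[[0,0,0],[0,0,0],1]]'|grep -E "tool|force"
```

```text
tool_pos: [0.3913, 0.2772, 0.0749]
wrist_force: [-1.0, -0.7, 2.5]
finger_force: 30.0
```

Contact. I'll release, rise and retreat, then check everything from above.

```bash

python3 -m handwheel '[[[0,0,0],[0,0,0],0.35],[[0,0,0],[0,0,0],0.3],[[0,0,0],[0,0,0],0.2],[[0,0,0],[0,0,0],0.1],[[0,0,0],[0,0,0],0]]' | grep -E -A3 "tool|force"
python3 -m handwheel '[[[0,0,0],[0,0,0],0],[[0,0,0],[0,0,0.2],0],[[0,0,0],[0,0,0.5],0],[[0,0,0],[0,0,0.7],0],[[0,0,0],[0,0,0.7],0]]'|grep -A1 tool_pos
python3 -m handwheel '[[[0,0,0],[0,-0.2,0.7],0],[[0,0,0],[0,-0.5,0.5],0],[[0,0,0],[0,-0.6,0],0],[[0,0,0],[0,-0.6,0],0],[[0,0,0],[0,-0.6,0],0]]'|grep -A1 tool_pos
python3 -m handwheel '[[[0,0,0],[0,-0.3,0],0],[[0,0,0],[0,0,0],0],[[0,0,0],[0,0,0],0]]'|grep -A1 tool_pos
cat > m6.py <<'E'
from h import *; from m2 import pad
imw,d,o=snap('wrist'); P=cloud('wrist',d,o)
im,Q,_=snap('top','t6.png'); Q=cloud('top',Q); ims,_,_=snap('scene','s6.png')
for nm,xy,r,z0,z1 in [('rim',(.393,.277),.09,.012,.024),('cork',(.391,.277),.045,.056,.08),('lev',(.391,.277),.045,.03,.05),('canlid',(.515,.429),.06,.095,.109),('potknob',(.398,-.292),.03,.13,.16),('disp',(.643,-.08),.016,.15,.17)]:
    for n,X in (('w',P),('t',Q)):
        b=blob(X,xy,r,z0,z1); print(nm,n,b and (b['n'],b['z'],b['rect'],b['circ']))
A=cv2.imread('pics/t6.png'); S=cv2.imread('pics/s6.png')
o=np.vstack([cv2.resize(A[130:255,100:370],None,fx=2.4,fy=2.4,interpolation=3),cv2.resize(S[130:265,145:435],(648,299),interpolation=3)]); cv2.imwrite('pics/end.png',o)
E
python3 m6.py
```

```text
tool_pos: [0.3912, 0.2772, 0.0744]
ee_rot: [3.142, -0.0, 3.008]
wrist_force: [0.0, -0.3, -0.0]
width: 0.0866
finger_force: 0.0
tool_pos: [0.391, 0.2771, 0.181]
ee_rot: [-3.141, -0.0, 3.008]
tool_pos: [0.3913, 0.1513, 0.2408]
ee_rot: [3.141, 0.002, 3.008]
tool_pos: [0.3914, 0.1375, 0.2402]
ee_rot: [3.14, 0.001, 3.007]
rim w (1414, np.float64(0.0181), array([ 0.3919,  0.2776,  0.1046,  0.1041, 72.4941]), array([0.3918, 0.2776, 0.0726]))
rim t (57, np.float64(0.0174), array([ 0.4221,  0.3022,  0.0652,  0.1337, 33.7705]), array([0.3958, 0.2845, 0.0669]))
cork w (2405, np.float64(0.0645), array([ 0.3912,  0.2775,  0.0568,  0.0568, 19.464 ]), array([0.3914, 0.2778, 0.0291]))
cork t None
lev w (261, np.float64(0.0397), array([3.84700e-01, 2.60900e-01, 2.09000e-02, 5.55000e-02, 6.67532e+01]), array([0.3888, 0.2705, 0.0278]))
lev t None
canlid w None
canlid t (574, np.float64(0.1019), array([ 0.5161,  0.4284,  0.0794,  0.0832, 72.6465]), array([0.5172, 0.4272, 0.0522]))
potknob w None
potknob t (38, np.float64(0.1426), array([ 3.98200e-01, -2.91800e-01,  1.70000e-02,  1.50000e-02,
        8.98747e+01]), array([ 0.3984, -0.2917,  0.0096]))
disp w None
disp t (52, np.float64(0.1557), array([ 6.42600e-01, -8.07000e-02,  2.36000e-02,  2.14000e-02,
        2.60931e+01]), array([ 0.6413, -0.0798,  0.0135]))
```

View pics/end.png

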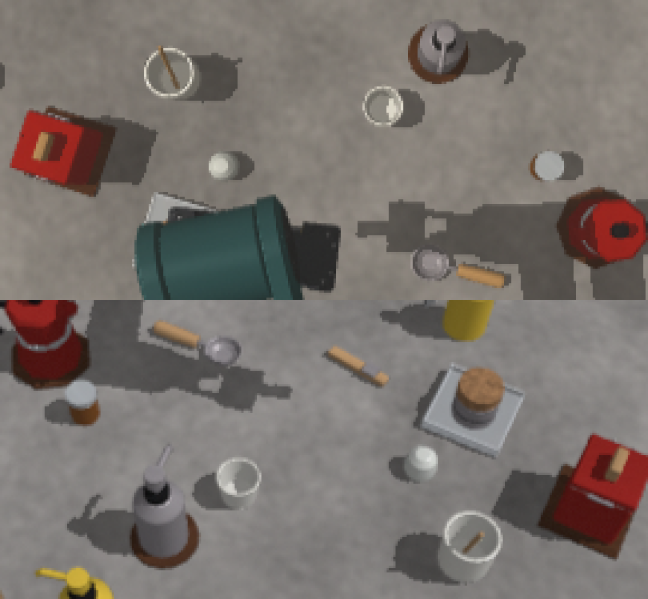

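The final view shows the canister, dispenser and pot on their pads, the leveller with the cork on top in the tray, and the cup undisturbed. The cork sits at (0.391,0.2775), z 0.0645, and the tray is centred on (0.392,0.2776). I'm handing the job in.

```bash
python3 -c "
from bench import robot
print(robot.close_job())"
```

```text
the job is handed in; nothing more can be done
None
```

The job is handed in after about 53 s of robot time: the pot, canister and dispenser stand centred to within about 2 mm on their pads, the leveller with the cork on top sits in the tray centred to about 1 mm, and I left the stick cup untouched.

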